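# Load the catering carrier and lock its tray

## Task

Pack the dessert order for the van: stand all the ramekins upright in the drawn-out tray, slide the loaded tray fully home into the catering carrier, then lock it in with both quarter-turn studs: turn each wing until its cross bar lines up with the slot in the tray's tongue below it, push it down through and give it a quarter turn, so that it stays locked when you let go. Leave the other things on the worktop where they are.

Things in the scene. Friction and masses are not known exactly. Their poses are not given: they have to be found in the camera images.
- ramekin_0: White ribbed ceramic ramekin with a baked brown custard, a round straight-sided dish 62 wide, 48 high, 0.11 kg. Origin: centre of its underside, z up. Starts upright on the worktop. There are three or four of them; an absent one reads None from the start.
- ramekin_1: White ribbed ceramic ramekin with a baked brown custard, a round straight-sided dish 62 wide, 48 high, 0.11 kg. Origin: centre of its underside, z up. Starts upright on the worktop. There are three or four of them; an absent one reads None from the start.
- ramekin_2: White ribbed ceramic ramekin with a baked brown custard, a round straight-sided dish 62 wide, 48 high, 0.11 kg. Origin: centre of its underside, z up. Starts upright on the worktop. There are three or four of them; an absent one reads None from the start.
- ramekin_3: White ribbed ceramic ramekin with a baked brown custard, a round straight-sided dish 62 wide, 48 high, 0.11 kg. Origin: centre of its underside, z up. Starts upright on the worktop. There are three or four of them; an absent one reads None from the start.
- carrier: Grey catering carrier, fixed. x axis = the way the tray goes in, z up, origin on the worktop under the middle of the box. Box over x -80..92, y -99..99, 90 high, open at its -x end; black bow handle on the roof (top 131). Its 8 thick floor runs on as a loading shelf to x -350. Flared guides 18 high (212 apart at x -130, 188 at x -80) lead into the box, 185 wide inside.
- carrier_home (a point): Point of the carrier (same axes), on its floor, where the tray's origin is when fully home; the tray's front panel then touches the front of the box, within about 1 mm. The tray starts on the loading shelf, 250 to 268 short of this point (x), up to 7 sideways and 0.07 rad askew.
- tray: Loose aluminium tray 160 (x) x 180 (y), 0.55 kg; origin: centre of its underside; x points into the carrier. Base 4 thick, rim 22 high; the ramekins stand on the base, room for 2 x 2 at about x +-36, y +-48. Front panel at x -86..-81, 196 wide, z 12..63; two slotted tongues at its top reach to x -138.
- tray_grip (a point): Point on the axis of the tray's straight black handle, a bar 16 wide (y) and 14 high along the tray's x from x -94 to -206 with an end knob 21 thick to x -218; this point is 192 from the tray's origin towards -x, 27 above the tray's underside.
- a_slot (a point): Centre of the slot in the tray's tongue for this stud, at its upper face: x -112, y +60, z 63 of the tray; axes as the tray's. Through slot 38 long along y, 14 wide along x. Tongue 60 wide (y), 5 thick, 8 beside a groove 16 wide, 3 deep underneath that crosses the slot along x: the turned bar springs up into it.
- b_slot (a point): Centre of the slot in the tray's tongue for this stud, at its upper face: x -112, y -60, z 63 of the tray; axes as the tray's. Through slot 38 long along y, 14 wide along x. Tongue 60 wide (y), 5 thick, 8 beside a groove 16 wide, 3 deep underneath that crosses the slot along x: the turned bar springs up into it.
- a_wing_top (a point): Centre of the top of this stud's black wing, on its vertical axis, at x -112, y +60 of the carrier; its y axis runs along the wing. Wing 46 long (y), 12 thick (x), 30 high; pinch it across the 12. At rest the top is 149 above the worktop. The stud sits in a bracket (x -140..-80 of the carrier, 64 wide, underside z 74, top z 90) on the box front.
- b_wing_top (a point): Centre of the top of this stud's black wing, on its vertical axis, at x -112, y -60 of the carrier; its y axis runs along the wing. Wing 46 long (y), 12 thick (x), 30 high; pinch it across the 12. At rest the top is 149 above the worktop. The stud sits in a bracket (x -140..-80 of the carrier, 64 wide, underside z 74, top z 90) on the box front.
- a_bar (a point): Centre of the steel cross bar at the foot of this stud, 70 below its wing top and parallel to the wing: 32 long (its y), 9 wide (its x), 8 high. At rest it is 79 above the worktop, just above the level of the tongue.
- b_bar (a point): Centre of the steel cross bar at the foot of this stud, 70 below its wing top and parallel to the wing: 32 long (its y), 9 wide (its x), 8 high. At rest it is 79 above the worktop, just above the level of the tongue.
- a_turn (a joint): Turn of this stud, rad, counter-clockwise from above; 0 (+-0.1) = wing and bar along the carrier's y, in line with the slot of a tray that is home; stops at +-1.8. Locked at a quarter turn either way, about +1.57 or -1.57. Starts at +0.45 to +1.25. Stays where it is left.
- b_turn (a joint): Turn of this stud, rad, counter-clockwise from above; 0 (+-0.1) = wing and bar along the carrier's y, in line with the slot of a tray that is home; stops at +-1.8. Locked at a quarter turn either way, about +1.57 or -1.57. Starts at -0.45 to -1.25. Stays where it is left.
- a_push (a joint): How far this stud is pushed down, m, against a spring of about 1 N at rest, 3 N at the end stop 0.025; springs up when released. On the tongue beside the slot it stops at about 0.004. Must be down 0.020 or more to turn under the tongue; 0.023 is a good depth. Released when locked, it springs back to about 0.013 to 0.020 (mostly 0.017).
- b_push (a joint): How far this stud is pushed down, m, against a spring of about 1 N at rest, 3 N at the end stop 0.025; springs up when released. On the tongue beside the slot it stops at about 0.004. Must be down 0.020 or more to turn under the tongue; 0.023 is a good depth. Released when locked, it springs back to about 0.013 to 0.020 (mostly 0.017).
- sugar_shaker: Bystander: steel sugar shaker, 68 wide, 92 high; origin under its centre.
- spice_jar: Bystander: spice jar with a yellow lid, 42 wide, 106 high; origin under its centre.
- glaze_pot: Bystander: small tub with a grey lid, 69 wide, 41 high; origin under its centre.
Things that resemble listed ones, but are neither listed nor needed, are in the scene too. Leave any blue look-alike of the ramekin_2 alone.

How it is judged:
On the way, in this order (a step that is already met when the one before it is completed fails the run):
1. all ramekins stand on the tray while it is still drawn out (x of ramekin_0 in the frame of tray between -0.065 and 0.065 m and y of ramekin_0 in the frame of tray between -0.07 and 0.07 m and z of ramekin_0 in the frame of tray between 0 and 0.012 m and angle between each of ramekin_0, ramekin_1, ramekin_2, ramekin_3's own z axis and vertical below 0.15 rad and x of ramekin_1 in the frame of tray between -0.065 and 0.065 m and y of ramekin_1 in the frame of tray between -0.07 and 0.07 m and z of ramekin_1 in the frame of tray between 0 and 0.012 m and x of ramekin_2 in the frame of tray between -0.065 and 0.065 m and y of ramekin_2 in the frame of tray between -0.07 and 0.07 m and z of ramekin_2 in the frame of tray between 0 and 0.012 m and x of ramekin_3 in the frame of tray between -0.065 and 0.065 m and y of ramekin_3 in the frame of tray between -0.07 and 0.07 m and z of ramekin_3 in the frame of tray between 0 and 0.012 m and x of tray in the frame of carrier_home below -0.1 m), for 0.2 s.
2. the loaded tray is fully home (x of ramekin_0 in the frame of tray between -0.065 and 0.065 m and y of ramekin_0 in the frame of tray between -0.07 and 0.07 m and z of ramekin_0 in the frame of tray between 0 and 0.012 m and angle between each of ramekin_0, ramekin_1, ramekin_2, ramekin_3's own z axis and vertical below 0.15 rad and x of ramekin_1 in the frame of tray between -0.065 and 0.065 m and y of ramekin_1 in the frame of tray between -0.07 and 0.07 m and z of ramekin_1 in the frame of tray between 0 and 0.012 m and x of ramekin_2 in the frame of tray between -0.065 and 0.065 m and y of ramekin_2 in the frame of tray between -0.07 and 0.07 m and z of ramekin_2 in the frame of tray between 0 and 0.012 m and x of ramekin_3 in the frame of tray between -0.065 and 0.065 m and y of ramekin_3 in the frame of tray between -0.07 and 0.07 m and z of ramekin_3 in the frame of tray between 0 and 0.012 m and x of tray in the frame of carrier_home between -0.005 and 0.004 m and y of tray in the frame of carrier_home between -0.005 and 0.005 m and angle between the x axis of tray and the x axis of carrier, either way round below 0.05 rad), for 0.2 s.
3. both studs are through their slots and turned a quarter turn (x of tray in the frame of carrier_home between -0.005 and 0.004 m and y of tray in the frame of carrier_home between -0.005 and 0.005 m and angle between the x axis of tray and the x axis of carrier, either way round below 0.05 rad and z of a_bar in the frame of a_slot between -0.016 and -0.006 m and horizontal distance between a_bar and a_slot below 0.008 m and (value of joint a_turn above 1.3 rad or value of joint a_turn below -1.3 rad) and z of b_bar in the frame of b_slot between -0.016 and -0.006 m and horizontal distance between b_bar and b_slot below 0.008 m and (value of joint b_turn above 1.3 rad or value of joint b_turn below -1.3 rad)), for 0.2 s.
At the end, for the whole second after the job is handed in: Each ramekin upright (0.15 rad) on the tray base, within 65 (x) and 70 (y) mm of its centre; tray home within 5 mm; both bars 6 to 16 mm below the tongues' upper faces, turned at least 1.3 rad either way; all at rest (all of step 3 and x of ramekin_0 in the frame of tray between -0.065 and 0.065 m and y of ramekin_0 in the frame of tray between -0.07 and 0.07 m and z of ramekin_0 in the frame of tray between 0 and 0.012 m and angle between each of ramekin_0, ramekin_1, ramekin_2, ramekin_3's own z axis and vertical below 0.15 rad and x of ramekin_1 in the frame of tray between -0.065 and 0.065 m and y of ramekin_1 in the frame of tray between -0.07 and 0.07 m and z of ramekin_1 in the frame of tray between 0 and 0.012 m and x of ramekin_2 in the frame of tray between -0.065 and 0.065 m and y of ramekin_2 in the frame of tray between -0.07 and 0.07 m and z of ramekin_2 in the frame of tray between 0 and 0.012 m and x of ramekin_3 in the frame of tray between -0.065 and 0.065 m and y of ramekin_3 in the frame of tray between -0.07 and 0.07 m and z of ramekin_3 in the frame of tray between 0 and 0.012 m and linear speed of each of ramekin_0, ramekin_1, ramekin_2, ramekin_3, tray below 0.02 m/s); the robot touches nothing.
It fails at once if a bystander is moved more than 3 cm (distance of any of sugar_shaker, spice_jar, glaze_pot from where it was at the start of the episode above 0.03 m).
Of ramekin_0, ramekin_1, ramekin_2, ramekin_3 only 3 to 4 are there at a start; the rules pass over those that are not, and their reading is None.
At some moment in a run one of ramekin_0, ramekin_1, ramekin_2, ramekin_3 may be knocked a few centimetres aside while the robot is not near it.
Once in a run the grip may slacken for a moment while it holds something.
It also fails if it takes over 210 s, if anything falls off the work surface, if the arm or the gripper's body presses on something with over 40 N, if the wrist force passes 120 N, or if a joint passes its speed limit or range.

## Robot

A 7-joint arm with a two-finger parallel gripper is mounted at the origin on a cart in front of the work surface, level with it; the furniture and walls round the work are solid. World frame = base frame: x ahead of the robot, y to its left, z up, the work surface at z = 0. Lengths are in m, angles in rad, forces in N, time in s.
With the tool pointing down it reaches from about 0.425 to 1.025 m from the base axis. Payload 9.4 kg.
Tool frame: the origin (TCP) lies at the very end of the fingers, on their centre line; the grasp point (between the pads) lies 19 mm behind it; z points along the fingers, y is the line along which they close (so a half turn about z gives the same grasp; the last joint's range is limited). The gripper opens to 93 mm and grips with 3 to 60 N. Pads are 15 mm wide; open, the fingers measure 128 mm over their backs; the gripper's body (75 mm by 188 mm) begins 65 mm behind the grasp point.
Start: joints at [-1.292, 0.599, -0.003, 1.599, 0.002, 0.943, -0.08], TCP at [0.253, 0.68, 0.219] pointing down, gripper open.
Joint ranges: [-2.57, 2.57], [-0.35, 1.97], [-1.29, 1.29], [0.11, 2.56], [-1.05, 4.19], [0.11, 1.86], [-2.63, 2.63]. Speed limits (rad/s): [2.22, 2.22, 3.01, 3.01, 3.14, 3.14, 3.14].

## Interface

Orientations are given as a 3x3 rotation matrix whose columns are the frame's x, y, z axes.
In Python, from workcell import readout, eyes, robot, spotter gives the robot as it stands.
- The arm moves only by the tool step_arm, never from a script. Its argument "targets" is a list of rows, each an object of numbers: "x", "y", "z": the shift along the tool's x, y, z in mm; "ax", "ay", "az": the turn, a rotation vector about the tool's x, y, z in rad; "grip": the finger opening in mm, from 0 to 93. In form: [{"x": .., "y": .., "z": .., "ax": .., "ay": .., "az": .., "grip": ..}, ...]. A call has 1 to 10 rows; each row is the pose to reach, as a shift and turn from the pose commanded when the call began, along the tool's axes at that moment; what a row does not reach only later rows make up. A row lasts 1/12 s, in which the tool goes at most 41.7 mm and 7.16 degrees, less where a joint would pass 70% of its speed; a pose out of reach is approached as far as the arm can. A call with a gripper value outside its range is refused whole. The fingers move at their own pace and stop on an object; the grip force is fixed at half the most. Time passes only in rows, so rows that repeat a pose let the fingers close. It gives the time, the measured TCP pose, the force, the opening and the grip force at its end, in the units of the state.
- readout.state(): the state, without advancing time (a new reading comes with each control period).
- eyes.grab_frame(name): name is "scene" or "side" or "wrist"; returns a dict with "pixels" (420x560x3 uint8, blue, green, red), "camera_matrix" (3x3 intrinsics, pixels), "D" ([k1, k2, p1, p2, k3] as OpenCV has them; the pictures are not rectified), "origin" and "attitude" of the camera in the world; the wrist camera has in their place "T_tool_cam" (4x4, takes a point from camera to tool coordinates, whose origin is the TCP and whose axes are the flange's). Camera axes: x right, y up, looking along -z (the intrinsics and any distortion apply to the point x, -y, -z); pixel columns grow to the right and rows downward; lengths in m; the calibration is good to about 2 mm. A picture is of the moment at which its call begins: read the wrist's pose just before it. There is no depth.
- robot.job_done(): hands the job in; it is judged then, once.
Trained networks look in a picture, given as the dict that the camera call returned (one of the last four; its "shot" number tells which), for a name from the list of things; names that differ only in an ending like _2 or _b are one class to them, and where a whole thing is asked for, a point or a joint stands for the part that bears it (a point fixed in the world has none). Each returns a list of dicts, best first, with "confidence" (0 to 1); they miss things now and then, are a little off and sometimes report something else, mostly with a low value. They report only what shows in the picture. A call takes as long as a camera call. They do not tell look-alikes from the thing itself.
- spotter.search_frame(label, picture): "box" ([left, top, width, height] in pixels, round what is visible of it).
- spotter.mark_of(label, picture): "pixel" ([column, row] in pixels: a listed point, or the origin of a listed thing).
The state is a dict: "time": time; "joint_pos": joint angles; "dq": joint speeds; "tau": joint torques, N m; "position": TCP position; "tcp_rot": TCP orientation; "ft_force": force on the tool from outside, world axes, zero at the start; "torque": the same for the moment, N m; "grip_width": opening from 0.0 (shut) to 1.0 (fully open); "grip_force": force on a finger pad.
Only numpy, scipy, OpenCV 4.12 (cv2) and the standard library are available. Lean on these libraries where they do the work, as an engineer would, in place of code of your own. Each camera call takes 0.05 s, during which the arm holds its last target. There are 200 camera calls.

## Working session

There is one attempt and no reset: what is moved stays moved. The work goes in short steps, Python scripts to look and compute and a tool call to move; the robot and the scene stay as the last step left them, time stands still between calls to the robot, and variables do not carry over. Pictures are saved under pics/ and viewed, at most 14 in all, crops included, and the job is handed in when it is done.

Besides the shell and the picture viewer there is one more tool, called after "Call:" as name(argument=value, ...) on one line, values as JSON. step_arm: Moves the arm, as the interface text tells. Its arguments: {"type":"object","properties":{"targets":{"type":"array"}},"required":["targets"]}

```bash
ls; mkdir -p pics
cat > h.py <<'E'
import numpy as np, cv2
from workcell import readout, eyes, robot, spotter
def cam(f):
    if 'T_tool_cam' in f:
        s=f['st']; T=np.eye(4); T[:3,:3]=s['tcp_rot']; T[:3,3]=s['position']
        M=T@np.array(f['T_tool_cam']); return M[:3,3],M[:3,:3]
    return np.array(f['origin']),np.array(f['attitude'])
def grab(n):
    s=readout.state(); f=eyes.grab_frame(n); f['st']=s; return f
def ray(f,px):
    o,R=cam(f)
    u=cv2.undistortPoints(np.array([[px]],float),np.array(f['camera_matrix'],float),np.array(f['D'],float))[0,0]
    d=R@np.array([u[0],-u[1],-1]); return o,d/np.linalg.norm(d)
def atz(f,px,z):
    o,d=ray(f,px); return o+d*(z-o[2])/d[2]
def proj(f,P):
    o,R=cam(f); p=(np.atleast_2d(P)-o)@R; p=p*[1,-1,-1]
    return cv2.projectPoints(p.reshape(-1,1,3),np.zeros(3),np.zeros(3),np.array(f['camera_matrix'],float),np.array(f['D'],float))[0][:,0]
def tri(fa,pa,fb,pb):
    (o1,d1),(o2,d2)=ray(fa,pa),ray(fb,pb)
    A=np.stack([d1,-d2],1); t=np.linalg.lstsq(A,o2-o1,rcond=None)[0]
    p,q=o1+d1*t[0],o2+d2*t[1]; return (p+q)/2,np.linalg.norm(p-q)
E
python3 - <<'E'
from h import *
np.set_printoptions(precision=3,suppress=True)
s=readout.state(); print(s['position'],s['tcp_rot'],s['grip_width'])
for n in ['scene','side']:
    f=grab(n); cv2.imwrite(f'pics/{n}.png',f['pixels']); print(n,cam(f)[0])
    for l,z in [('ramekin_0',0),('tray',.008),('tray_grip',.035),('a_wing_top',.149),('a_slot',.071),('carrier',0),('sugar_shaker',0),('spice_jar',0),('glaze_pot',0)]:
        for m in spotter.mark_of(l,f): print(l,np.round(m['pixel']),round(m['confidence'],2),atz(f,m['pixel'],z)[:2])
E
```

```text
pics
[0.252 0.679 0.218] [[-0.937  0.348 -0.   ]
 [ 0.348  0.937 -0.002]
 [-0.    -0.002 -1.   ]] 1.0008165157931763
scene [-0.207 -0.771  0.937]
ramekin_0 [321. 292.] 0.88 [ 0.451 -0.303]
ramekin_0 [380. 287.] 0.65 [ 0.581 -0.419]
ramekin_0 [353. 316.] 0.65 [ 0.444 -0.418]
ramekin_0 [345. 266.] 0.6 [ 0.58  -0.293]
ramekin_0 [325. 340.] 0.56 [ 0.332 -0.41 ]
tray [261. 226.] 0.87 [0.539 0.03 ]
tray [236. 170.] 0.59 [0.723 0.354]
a_wing_top [210. 184.] 0.4 [0.466 0.181]
a_slot [266. 237.] 0.82 [ 0.461 -0.074]
carrier [203. 199.] 0.79 [0.511 0.308]
carrier [380. 289.] 0.69 [ 0.575 -0.422]
sugar_shaker [284. 306.] 0.9 [ 0.342 -0.257]
spice_jar [360. 240.] 0.78 [ 0.709 -0.26 ]
glaze_pot [392. 264.] 0.82 [ 0.686 -0.394]
side [ 0.34  -1.08   0.995]
ramekin_0 [319. 294.] 0.88 [ 0.577 -0.291]
ramekin_0 [275. 304.] 0.75 [ 0.446 -0.303]
ramekin_0 [281. 340.] 0.68 [ 0.443 -0.423]
ramekin_0 [327. 330.] 0.62 [ 0.567 -0.414]
ramekin_0 [236. 344.] 0.59 [ 0.325 -0.414]
tray [278. 222.] 0.93 [0.512 0.034]
tray [361. 281.] 0.61 [ 0.707 -0.272]
tray_grip [286. 254.] 0.81 [ 0.505 -0.146]
a_wing_top [256. 161.] 0.54 [0.466 0.204]
a_slot [267. 230.] 0.62 [ 0.46  -0.069]
a_slot [288. 163.] 0.6 [0.595 0.292]
carrier [267. 180.] 0.58 [0.512 0.297]
sugar_shaker [230. 296.] 0.87 [ 0.324 -0.249]
sugar_shaker [328. 332.] 0.26 [ 0.57  -0.422]
spice_jar [360. 279.] 0.57 [ 0.71  -0.257]
glaze_pot [362. 314.] 0.89 [ 0.678 -0.382]
```

View pics/side.png

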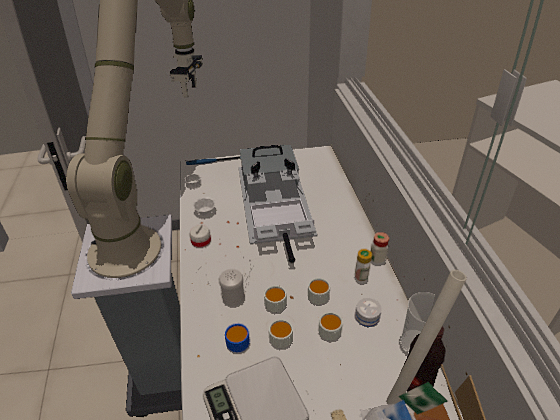

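```bash
python3 -c "
import cv2
a=cv2.imread('pics/scene.png')[210:380,270:430];cv2.imwrite('pics/sc_crop.png',cv2.resize(a,None,fx=3.5,fy=3.5,interpolation=cv2.INTER_CUBIC))"
```

```text
(no output)
```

View pics/sc_crop.png

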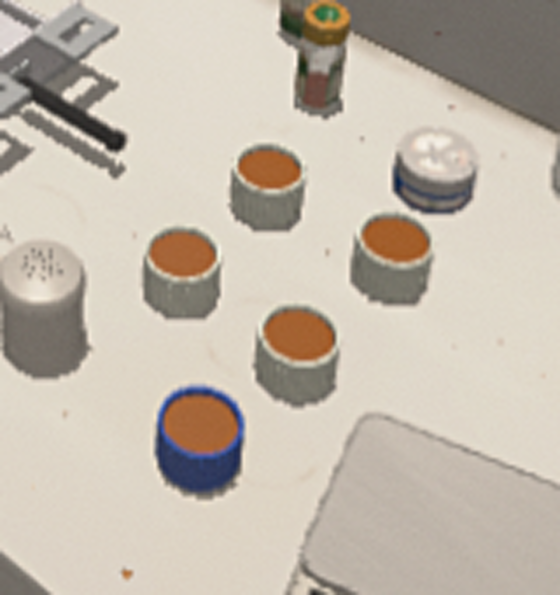

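The four white ramekins are at side pixels (319,294), (275,304), (281,340) and (327,330). The blue look-alike at (236,344) and the open rings at (204,208) and (193,182) are not wanted. The crop confirms the four white ones. Next I move over the tray for a wrist view.

Call:
step_arm(targets=[{"x": -443, "y": -390, "z": -100, "az": 1.215, "grip": 85}, {"x": -443, "y": -390, "z": -100, "az": 1.215, "grip": 85}, {"x": -443, "y": -390, "z": -100, "az": 1.215, "grip": 85}, {"x": -443, "y": -390, "z": -100, "az": 1.215, "grip": 85}, {"x": -443, "y": -390, "z": -100, "az": 1.215, "grip": 85}, {"x": -443, "y": -390, "z": -100, "az": 1.215, "grip": 85}, {"x": -443, "y": -390, "z": -100, "az": 1.215, "grip": 85}, {"x": -443, "y": -390, "z": -100, "az": 1.215, "grip": 85}, {"x": -443, "y": -390, "z": -100, "az": 1.215, "grip": 85}, {"x": -443, "y": -390, "z": -100, "az": 1.215, "grip": 85}])

```text
validation failed for argument at $.ta...
```

```bash
cat >> h.py <<'E'
np.set_printoptions(precision=3,suppress=True)
def to(x,y,z,yaw=None,s=None):
    "shift in tool axes (mm) + rotvec to reach world x,y,z with tool y at azimuth yaw(rad), tool down"
    from scipy.spatial.transform import Rotation as Ro
    s=s or readout.state(); R=np.array(s['tcp_rot'])
    d=R.T@(np.array([x,y,z])-s['position'])*1000
    if yaw is None: yaw=np.arctan2(R[1,1],R[0,1])
    c,n=np.cos(yaw),np.sin(yaw)
    yv=np.array([c,n,0]); zv=np.array([0,0,-1.]); G=np.stack([np.cross(yv,zv),yv,zv],1)
    return np.round(d,1),np.round(Ro.from_matrix(R.T@G).as_rotvec(),3)
E
python3 - <<'E'
from h import *
s=readout.state(); print(s['position'],s['tcp_rot'],s['joint_pos'])
print(to(.53,.0,.32,0))
E
```

```text
[0.253 0.68  0.219] [[-0.937  0.348  0.   ]
 [ 0.348  0.937 -0.   ]
 [-0.    -0.    -1.   ]] [-1.292  0.599 -0.002  1.599  0.002  0.943 -0.08 ]
(array([-496.8, -540.4, -101.4]), array([0.   , 0.   , 1.215]))
```

Call:
step_arm(targets=[{"x": -443, "y": -390, "z": -100, "ax": 0, "ay": 0, "az": 1.215, "grip": 85}])

```text
time: 1.08
position: [0.2659, 0.6485, 0.2237]
tcp_rot: [[-0.891, 0.454, -0.004], [0.454, 0.891, 0.002], [0.005, 0.0, -1.0]]
ft_force: [-0.9, 0.2, 0.0]
grip_width: 0.962
grip_force: 0.0
```

Call:
step_arm(targets=[{"x": -530, "y": -458, "z": -96, "ax": 0, "ay": 0, "az": 1.1, "grip": 85}, {"x": -530, "y": -458, "z": -96, "ax": 0, "ay": 0, "az": 1.1, "grip": 85}, {"x": -530, "y": -458, "z": -96, "ax": 0, "ay": 0, "az": 1.1, "grip": 85}, {"x": -530, "y": -458, "z": -96, "ax": 0, "ay": 0, "az": 1.1, "grip": 85}, {"x": -530, "y": -458, "z": -96, "ax": 0, "ay": 0, "az": 1.1, "grip": 85}, {"x": -530, "y": -458, "z": -96, "ax": 0, "ay": 0, "az": 1.1, "grip": 85}, {"x": -530, "y": -458, "z": -96, "ax": 0, "ay": 0, "az": 1.1, "grip": 85}, {"x": -530, "y": -458, "z": -96, "ax": 0, "ay": 0, "az": 1.1, "grip": 85}, {"x": -530, "y": -458, "z": -96, "ax": 0, "ay": 0, "az": 1.1, "grip": 85}, {"x": -530, "y": -458, "z": -96, "ax": 0, "ay": 0, "az": 1.1, "grip": 85}])

```text
time: 1.92
position: [0.4244, 0.2579, 0.2827]
tcp_rot: [[0.016, 1.0, 0.0], [1.0, -0.016, 0.001], [0.001, 0.0, -1.0]]
ft_force: [1.0, 0.0, -0.5]
grip_width: 0.915
grip_force: 0.0
```

Run:
```python
from h import *
s=readout.state(); print(s['time'],s['position'],s['tcp_rot'],s['joint_pos'])
print(to(.53,.0,.32,0))
```

```text
1.9167 [0.424 0.258 0.283] [[ 0.016  1.     0.   ]
 [ 1.    -0.016  0.001]
 [ 0.001  0.    -1.   ]] [-0.974  0.256  0.397  2.053 -0.131  0.855 -0.519]
(array([-256.1,  109.7,  -37.4]), array([ 0.   , -0.001, -0.016]))
```

Call:
step_arm(targets=[{"x": -256, "y": 110, "z": -37, "ax": 0, "ay": 0, "az": -0.016, "grip": 85}, {"x": -256, "y": 110, "z": -37, "ax": 0, "ay": 0, "az": -0.016, "grip": 85}, {"x": -256, "y": 110, "z": -37, "ax": 0, "ay": 0, "az": -0.016, "grip": 85}, {"x": -256, "y": 110, "z": -37, "ax": 0, "ay": 0, "az": -0.016, "grip": 85}, {"x": -256, "y": 110, "z": -37, "ax": 0, "ay": 0, "az": -0.016, "grip": 85}, {"x": -256, "y": 110, "z": -37, "ax": 0, "ay": 0, "az": -0.016, "grip": 85}, {"x": -256, "y": 110, "z": -37, "ax": 0, "ay": 0, "az": -0.016, "grip": 85}, {"x": -256, "y": 110, "z": -37, "ax": 0, "ay": 0, "az": -0.016, "grip": 85}])

```text
time: 2.58
position: [0.5336, -0.0042, 0.3206]
tcp_rot: [[0.002, 1.0, 0.004], [1.0, -0.002, -0.002], [-0.002, 0.004, -1.0]]
ft_force: [-0.4, -0.5, -0.1]
grip_width: 0.909
grip_force: 0.0
```

Run:
```python
from h import *
s=readout.state(); print(s['time'],s['position'],s['joint_pos'])
f=grab('wrist'); cv2.imwrite('pics/w1.png',f['pixels']); print(cam(f))
for l,z in [('ramekin_0',0),('tray',.008),('tray_grip',.035),('a_wing_top',.149),('a_slot',.071)]:
    for m in spotter.mark_of(l,f): print(l,np.round(m['pixel']),round(m['confidence'],2),atz(f,m['pixel'],z)[:2])
```

```text
2.5833 [ 0.534 -0.004  0.321] [-0.494  0.275  0.511  1.935 -0.159  0.967  0.09 ]
(array([0.533, 0.075, 0.487]), array([[ 1.   ,  0.003, -0.004],
       [-0.002,  0.96 ,  0.28 ],
       [ 0.004, -0.28 ,  0.96 ]]))
ramekin_0 [230. 358.] 0.82 [ 0.446 -0.304]
ramekin_0 [312. 354.] 0.79 [ 0.574 -0.296]
ramekin_0 [233. 413.] 0.76 [ 0.445 -0.414]
ramekin_0 [165. 410.] 0.68 [ 0.331 -0.41 ]
ramekin_0 [313. 415.] 0.53 [ 0.578 -0.42 ]
tray [276. 135.] 0.8 [0.521 0.04 ]
tray_grip [279. 282.] 0.94 [ 0.524 -0.153]
tray_grip [311. 355.] 0.42 [ 0.57  -0.272]
tray_grip [225. 236.] 0.38 [ 0.455 -0.087]
a_wing_top [278. 278.] 0.73 [ 0.526 -0.091]
a_slot [223. 233.] 0.97 [ 0.458 -0.07 ]
a_slot [312. 415.] 0.44 [ 0.57  -0.347]
```

View pics/w1.png

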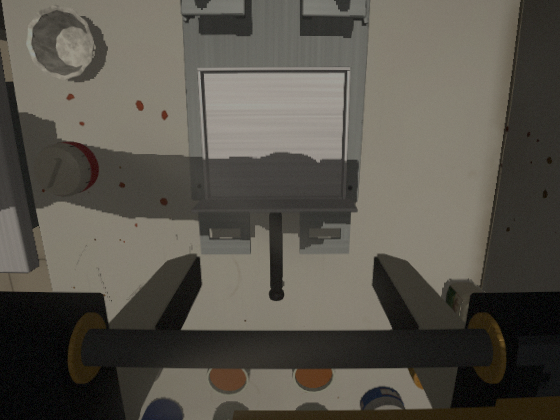

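Wrist view: the empty tray is centred at (276,135), its handle knob at (277,295), slots at (228,233) and (325,233). Measurements agree between cameras, so I go to ramekin R0 at (0.576,-0.293).

Call:
step_arm(targets=[{"x": -289, "y": 42, "z": 215, "ax": 0, "ay": 0, "az": -0.017, "grip": 85}, {"x": -289, "y": 42, "z": 215, "ax": 0, "ay": 0, "az": -0.017, "grip": 85}, {"x": -289, "y": 42, "z": 215, "ax": 0, "ay": 0, "az": -0.017, "grip": 85}, {"x": -289, "y": 42, "z": 215, "ax": 0, "ay": 0, "az": -0.017, "grip": 85}, {"x": -289, "y": 42, "z": 215, "ax": 0, "ay": 0, "az": -0.017, "grip": 85}, {"x": -289, "y": 42, "z": 215, "ax": 0, "ay": 0, "az": -0.017, "grip": 85}, {"x": -289, "y": 42, "z": 215, "ax": 0, "ay": 0, "az": -0.017, "grip": 85}, {"x": -289, "y": 42, "z": 215, "ax": 0, "ay": 0, "az": -0.017, "grip": 85}, {"x": -289, "y": 42, "z": 215, "ax": 0, "ay": 0, "az": -0.017, "grip": 85}, {"x": -289, "y": 42, "z": 215, "ax": 0, "ay": 0, "az": -0.017, "grip": 85}])

```text
time: 3.72
position: [0.5738, -0.29, 0.1006]
tcp_rot: [[-0.019, 1.0, -0.004], [1.0, 0.019, -0.001], [-0.001, -0.004, -1.0]]
ft_force: [0.1, 0.2, -0.1]
grip_width: 0.916
grip_force: 0.0
```

Run:
```python
from h import *
s=readout.state(); print(s['time'],s['position'],s['joint_pos'])
print(to(.576,-.293,.022,.016))
f=grab('wrist'); g=grab('side')
for q in (f,g):
  for m in spotter.mark_of('ramekin_0',q): print(np.round(m['pixel']),round(m['confidence'],2),atz(q,m['pixel'],0)[:2])
```

```text
3.7167 [ 0.574 -0.29   0.101] [ 0.147  0.671  0.36   1.903 -0.373  0.636  0.759]
(array([-2.9,  2.5, 78.6]), array([-0.004,  0.001,  0.003]))
[287. 226.] 0.96 [ 0.575 -0.299]
[126. 224.] 0.94 [ 0.45 -0.3 ]
[290. 360.] 0.81 [ 0.58  -0.421]
[239. 343.] 0.84 [ 0.332 -0.412]
[277. 303.] 0.81 [ 0.452 -0.301]
[316. 294.] 0.71 [ 0.566 -0.287]
[328. 332.] 0.65 [ 0.569 -0.421]
[282. 337.] 0.63 [ 0.446 -0.415]
```

Call:
step_arm(targets=[{"x": -6, "y": 2, "z": 40, "ax": 0, "ay": 0, "az": 0, "grip": 85}, {"x": -6, "y": 2, "z": 78, "ax": 0, "ay": 0, "az": 0, "grip": 85}, {"x": -6, "y": 2, "z": 78, "ax": 0, "ay": 0, "az": 0, "grip": 85}, {"x": -6, "y": 2, "z": 78, "ax": 0, "ay": 0, "az": 0, "grip": 55}, {"x": -6, "y": 2, "z": 78, "ax": 0, "ay": 0, "az": 0, "grip": 55}, {"x": -6, "y": 2, "z": 78, "ax": 0, "ay": 0, "az": 0, "grip": 55}, {"x": -6, "y": 2, "z": 78, "ax": 0, "ay": 0, "az": 0, "grip": 55}, {"x": -6, "y": 2, "z": 78, "ax": 0, "ay": 0, "az": 0, "grip": 55}])

```text
time: 4.58
position: [0.5784, -0.2922, 0.0284]
tcp_rot: [[-0.023, 1.0, 0.003], [1.0, 0.023, -0.001], [-0.001, 0.003, -1.0]]
ft_force: [-1.3, 1.7, 8.9]
grip_width: 0.658
grip_force: 30.0
```

Call:
step_arm(targets=[{"x": 0, "y": 0, "z": -30, "ax": 0, "ay": 0, "az": 0, "grip": 55}, {"x": 0, "y": 0, "z": -60, "ax": 0, "ay": 0, "az": 0, "grip": 55}, {"x": 0, "y": 0, "z": -90, "ax": 0, "ay": 0, "az": 0, "grip": 55}, {"x": 0, "y": 0, "z": -90, "ax": 0, "ay": 0, "az": 0, "grip": 55}])

```text
time: 4.92
position: [0.58, -0.2939, 0.1227]
tcp_rot: [[-0.022, 1.0, 0.008], [1.0, 0.022, -0.003], [-0.004, 0.008, -1.0]]
ft_force: [0.9, -1.2, -0.3]
grip_width: 0.664
grip_force: 30.0
```

Run:
```python
from h import *
s=readout.state(); print(s['time'],s['position'],s['ft_force'])
print(to(.568,.077,.14,.016))
f=grab('wrist'); cv2.imwrite('pics/w2.png',f['pixels'])
```

```text
4.9167 [ 0.58  -0.294  0.123] [ 0.914 -1.205 -0.279]
(array([371. ,  -3.5, -18.7]), array([0.008, 0.004, 0.006]))
```

View pics/w2.png

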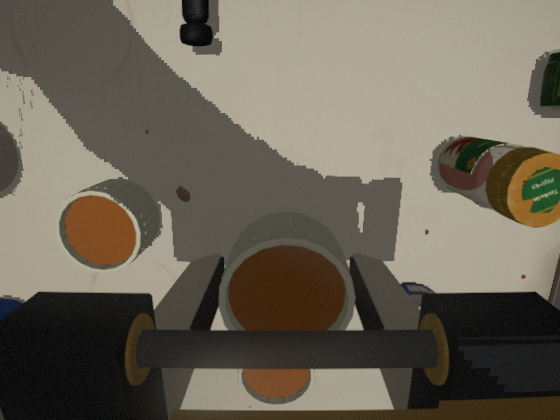

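It holds ramekin R0 (rim at about (287,285)), level between the fingers. I carry it to P2.

Call:
step_arm(targets=[{"x": 371, "y": -4, "z": -18, "ax": 0, "ay": 0, "az": 0.006, "grip": 55}, {"x": 371, "y": -4, "z": -18, "ax": 0, "ay": 0, "az": 0.006, "grip": 55}, {"x": 371, "y": -4, "z": -18, "ax": 0, "ay": 0, "az": 0.006, "grip": 55}, {"x": 371, "y": -4, "z": -18, "ax": 0, "ay": 0, "az": 0.006, "grip": 55}, {"x": 371, "y": -4, "z": -18, "ax": 0, "ay": 0, "az": 0.006, "grip": 55}, {"x": 371, "y": -4, "z": -18, "ax": 0, "ay": 0, "az": 0.006, "grip": 55}, {"x": 371, "y": -4, "z": -18, "ax": 0, "ay": 0, "az": 0.006, "grip": 55}, {"x": 371, "y": -4, "z": -18, "ax": 0, "ay": 0, "az": 0.006, "grip": 55}, {"x": 371, "y": -4, "z": -18, "ax": 0, "ay": 0, "az": 0.006, "grip": 55}, {"x": 371, "y": -4, "z": -18, "ax": 0, "ay": 0, "az": 0.006, "grip": 55}])

```text
time: 5.8
position: [0.5638, 0.0885, 0.1333]
tcp_rot: [[-0.028, 1.0, -0.002], [1.0, 0.028, 0.004], [0.004, -0.002, -1.0]]
ft_force: [0.6, 0.8, -1.4]
grip_width: 0.662
grip_force: 30.0
```

Run:
```python
from h import *
s=readout.state(); print(s['time'],s['position'],s['ft_force'])
print(to(.568,.077,.042,.016))
f=grab('wrist'); cv2.imwrite('pics/w3.png',f['pixels'])
for l,z in [('tray',.008),('a_wing_top',.149),('carrier',0)]:
    for m in spotter.mark_of(l,f): print(l,np.round(m['pixel']),round(m['confidence'],2),atz(f,m['pixel'],z)[:2])
```

```text
5.8 [0.564 0.089 0.133] [ 0.587  0.765 -1.375]
(array([-12. ,   4. ,  91.3]), array([-0.002, -0.004,  0.012]))
tray [236. 260.] 0.68 [0.522 0.041]
a_wing_top [33. 41.] 0.93 [0.461 0.191]
```

View pics/w3.png

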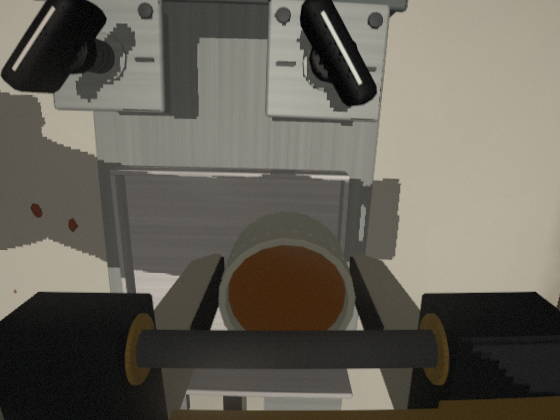

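The ramekin (287,285) is over the tray's right-hand well; the wing studs are at (55,45) and (337,50). I lower it.

Call:
step_arm(targets=[{"x": -12, "y": 4, "z": 40, "ax": 0, "ay": 0, "az": 0.012, "grip": 55}, {"x": -12, "y": 4, "z": 78, "ax": 0, "ay": 0, "az": 0.012, "grip": 55}, {"x": -12, "y": 4, "z": 85, "ax": 0, "ay": 0, "az": 0.012, "grip": 55}, {"x": -12, "y": 4, "z": 85, "ax": 0, "ay": 0, "az": 0.012, "grip": 55}, {"x": -12, "y": 4, "z": 85, "ax": 0, "ay": 0, "az": 0.012, "grip": 55}])

```text
time: 6.42
position: [0.5692, 0.0653, 0.0497]
tcp_rot: [[-0.003, 1.0, -0.001], [1.0, 0.003, -0.0], [-0.0, -0.001, -1.0]]
ft_force: [-0.4, -0.1, -1.2]
grip_width: 0.662
grip_force: 30.0
```

Call:
step_arm(targets=[{"x": 12, "y": 0, "z": 4, "ax": 0, "ay": 0, "az": -0.012, "grip": 55}, {"x": 12, "y": 0, "z": 8, "ax": 0, "ay": 0, "az": -0.012, "grip": 55}, {"x": 12, "y": 0, "z": 8, "ax": 0, "ay": 0, "az": -0.012, "grip": 55}, {"x": 12, "y": 0, "z": 8, "ax": 0, "ay": 0, "az": -0.012, "grip": 55}])

```text
time: 6.75
position: [0.5692, 0.0795, 0.0418]
tcp_rot: [[-0.018, 1.0, 0.001], [1.0, 0.018, 0.0], [0.0, 0.001, -1.0]]
ft_force: [0.5, 0.3, -0.7]
grip_width: 0.661
grip_force: 30.0
```

Call:
step_arm(targets=[{"x": -2, "y": 0, "z": 3, "ax": 0, "ay": 0, "az": 0, "grip": 55}, {"x": -2, "y": 0, "z": 5, "ax": 0, "ay": 0, "az": 0, "grip": 55}, {"x": -2, "y": 0, "z": 5, "ax": 0, "ay": 0, "az": 0, "grip": 55}])

```text
time: 7.0
position: [0.5695, 0.0779, 0.0385]
tcp_rot: [[-0.018, 1.0, 0.002], [1.0, 0.018, 0.003], [0.003, 0.002, -1.0]]
ft_force: [-4.4, 4.6, 24.9]
grip_width: 0.663
grip_force: 30.0
```

Call:
step_arm(targets=[{"x": 0, "y": 0, "z": -2, "ax": 0, "ay": 0, "az": 0, "grip": 60}, {"x": 0, "y": 0, "z": -2, "ax": 0, "ay": 0, "az": 0, "grip": 74}, {"x": 0, "y": 0, "z": -2, "ax": 0, "ay": 0, "az": 0, "grip": 74}, {"x": 0, "y": 0, "z": -2, "ax": 0, "ay": 0, "az": 0, "grip": 74}, {"x": 0, "y": 0, "z": -35, "ax": 0, "ay": 0, "az": 0, "grip": 74}, {"x": 0, "y": 0, "z": -70, "ax": 0, "ay": 0, "az": 0, "grip": 82}, {"x": 0, "y": 0, "z": -90, "ax": 0, "ay": 0, "az": 0, "grip": 85}, {"x": 0, "y": 0, "z": -90, "ax": 0, "ay": 0, "az": 0, "grip": 85}])

```text
time: 7.67
position: [0.571, 0.0766, 0.1297]
tcp_rot: [[-0.017, 1.0, 0.005], [1.0, 0.017, 0.001], [0.001, 0.005, -1.0]]
ft_force: [-0.4, -0.5, -0.2]
grip_width: 0.909
grip_force: 0.0
```

Run:
```python
from h import *
s=readout.state(); print(s['time'],s['position'],s['grip_width'])
f=grab('wrist'); g=grab('scene')
for q in (f,g):
  for m in spotter.mark_of('ramekin_0',q): print(np.round(m['pixel']),round(m['confidence'],2),atz(q,m['pixel'],0)[:2],atz(q,m['pixel'],0.012)[:2])
print(to(.448,-.302,.125,.016))
```

```text
7.6667 [0.571 0.077 0.13 ] 0.9088456649862323
[285. 215.] 0.74 [0.571 0.069] [0.571 0.072]
[226. 250.] 0.2 [0.52  0.036] [0.522 0.041]
[324. 293.] 0.93 [ 0.453 -0.311] [ 0.444 -0.317]
[382. 286.] 0.93 [ 0.59 -0.42] [ 0.58  -0.425]
[258. 218.] 0.87 [0.571 0.075] [0.561 0.064]
[328. 340.] 0.71 [ 0.337 -0.415] [ 0.33 -0.42]
[356. 317.] 0.63 [ 0.445 -0.427] [ 0.437 -0.431]
(array([-376.7, -127. ,    0.5]), array([-0.001,  0.   ,  0.001]))
```

Call:
step_arm(targets=[{"x": -376, "y": -127, "z": 0, "ax": 0, "ay": 0, "az": 0, "grip": 85}, {"x": -376, "y": -127, "z": 0, "ax": 0, "ay": 0, "az": 0, "grip": 85}, {"x": -376, "y": -127, "z": 0, "ax": 0, "ay": 0, "az": 0, "grip": 85}, {"x": -376, "y": -127, "z": 0, "ax": 0, "ay": 0, "az": 0, "grip": 85}, {"x": -376, "y": -127, "z": 0, "ax": 0, "ay": 0, "az": 0, "grip": 85}, {"x": -376, "y": -127, "z": 0, "ax": 0, "ay": 0, "az": 0, "grip": 85}, {"x": -376, "y": -127, "z": 0, "ax": 0, "ay": 0, "az": 0, "grip": 85}, {"x": -376, "y": -127, "z": 0, "ax": 0, "ay": 0, "az": 0, "grip": 85}, {"x": -376, "y": -127, "z": 0, "ax": 0, "ay": 0, "az": 0, "grip": 85}, {"x": -376, "y": -127, "z": 0, "ax": 0, "ay": 0, "az": 0, "grip": 85}])

```text
time: 8.7
position: [0.4456, -0.3061, 0.1252]
tcp_rot: [[-0.012, 1.0, -0.002], [1.0, 0.012, -0.001], [-0.001, -0.002, -1.0]]
ft_force: [0.4, 1.0, 0.4]
grip_width: 0.912
grip_force: 0.0
```

Call:
step_arm(targets=[{"x": 0, "y": 0, "z": 0, "ax": 0, "ay": 0, "az": 0, "grip": 85}, {"x": 0, "y": 0, "z": 0, "ax": 0, "ay": 0, "az": 0, "grip": 85}])

```text
time: 8.87
position: [0.4471, -0.3024, 0.125]
tcp_rot: [[-0.014, 1.0, -0.002], [1.0, 0.014, 0.001], [0.001, -0.002, -1.0]]
ft_force: [0.2, 0.9, -1.1]
grip_width: 0.915
grip_force: 0.0
```

Run:
```python
from h import *
s=readout.state(); print(s['time'],s['position'],s['grip_width'])
f=grab('wrist')
for m in spotter.mark_of('ramekin_0',f):
  p=atz(f,m['pixel'],0); print(np.round(m['pixel']),round(m['confidence'],2),p[:2],to(p[0],p[1],.025,.016,s))
```

```text
8.8667 [ 0.447 -0.302  0.125] 0.9147428266567191
[283. 330.] 0.92 [ 0.445 -0.419] (array([-116.6,   -3.3,   99.9]), array([-0.002, -0.001, -0.002]))
[287. 204.] 0.65 [ 0.447 -0.3  ] (array([  2.3,   0.5, 100. ]), array([-0.002, -0.001, -0.002]))
```

Call:
step_arm(targets=[{"x": 2, "y": 0, "z": 40, "ax": 0, "ay": 0, "az": 0, "grip": 85}, {"x": 2, "y": 0, "z": 75, "ax": 0, "ay": 0, "az": 0, "grip": 85}, {"x": 2, "y": 0, "z": 100, "ax": 0, "ay": 0, "az": 0, "grip": 85}, {"x": 2, "y": 0, "z": 100, "ax": 0, "ay": 0, "az": 0, "grip": 55}, {"x": 2, "y": 0, "z": 100, "ax": 0, "ay": 0, "az": 0, "grip": 55}, {"x": 2, "y": 0, "z": 100, "ax": 0, "ay": 0, "az": 0, "grip": 55}, {"x": 2, "y": 0, "z": 100, "ax": 0, "ay": 0, "az": 0, "grip": 55}, {"x": 2, "y": 0, "z": 100, "ax": 0, "ay": 0, "az": 0, "grip": 55}])

```text
time: 9.63
position: [0.4493, -0.2994, 0.0277]
tcp_rot: [[-0.018, 1.0, 0.002], [1.0, 0.018, -0.001], [-0.001, 0.002, -1.0]]
ft_force: [-0.8, 0.0, 2.4]
grip_width: 0.661
grip_force: 30.0
```

Call:
step_arm(targets=[{"x": 0, "y": 0, "z": -40, "ax": 0, "ay": 0, "az": 0, "grip": 55}, {"x": 0, "y": 0, "z": -80, "ax": 0, "ay": 0, "az": 0, "grip": 55}, {"x": 0, "y": 0, "z": -105, "ax": 0, "ay": 0, "az": 0, "grip": 55}, {"x": 0, "y": 0, "z": -105, "ax": 0, "ay": 0, "az": 0, "grip": 55}])

```text
time: 9.97
position: [0.4505, -0.3008, 0.1367]
tcp_rot: [[-0.017, 1.0, 0.008], [1.0, 0.017, -0.004], [-0.004, 0.008, -1.0]]
ft_force: [0.2, -0.0, -1.4]
grip_width: 0.66
grip_force: 30.0
```

Call:
step_arm(targets=[{"x": 375, "y": 30, "z": 0, "ax": 0, "ay": 0, "az": 0, "grip": 55}, {"x": 375, "y": 30, "z": 0, "ax": 0, "ay": 0, "az": 0, "grip": 55}, {"x": 375, "y": 30, "z": 0, "ax": 0, "ay": 0, "az": 0, "grip": 55}, {"x": 375, "y": 30, "z": 0, "ax": 0, "ay": 0, "az": 0, "grip": 55}, {"x": 375, "y": 30, "z": 0, "ax": 0, "ay": 0, "az": 0, "grip": 55}, {"x": 375, "y": 30, "z": 0, "ax": 0, "ay": 0, "az": 0, "grip": 55}, {"x": 375, "y": 30, "z": 0, "ax": 0, "ay": 0, "az": 0, "grip": 55}, {"x": 375, "y": 30, "z": 0, "ax": 0, "ay": 0, "az": 0, "grip": 55}, {"x": 375, "y": 30, "z": 0, "ax": 0, "ay": 0, "az": 0, "grip": 55}, {"x": 375, "y": 30, "z": 0, "ax": 0, "ay": 0, "az": 0, "grip": 55}])

```text
time: 10.8
position: [0.4721, 0.0852, 0.1309]
tcp_rot: [[-0.028, 1.0, 0.0], [1.0, 0.028, 0.003], [0.003, 0.0, -1.0]]
ft_force: [0.4, -0.4, 0.0]
grip_width: 0.659
grip_force: 30.0
```

Call:
step_arm(targets=[{"x": 0, "y": 0, "z": 40, "ax": 0, "ay": 0, "az": 0, "grip": 55}, {"x": 0, "y": 0, "z": 78, "ax": 0, "ay": 0, "az": 0, "grip": 55}, {"x": 0, "y": 0, "z": 84, "ax": 0, "ay": 0, "az": 0, "grip": 55}, {"x": 0, "y": 0, "z": 84, "ax": 0, "ay": 0, "az": 0, "grip": 55}, {"x": 0, "y": 0, "z": 84, "ax": 0, "ay": 0, "az": 0, "grip": 55}])

```text
time: 11.22
position: [0.472, 0.0753, 0.0479]
tcp_rot: [[-0.016, 1.0, -0.001], [1.0, 0.016, -0.0], [-0.0, -0.001, -1.0]]
ft_force: [0.0, 0.4, -0.8]
grip_width: 0.663
grip_force: 30.0
```

Call:
step_arm(targets=[{"x": 0, "y": 0, "z": 4, "ax": 0, "ay": 0, "az": 0, "grip": 55}, {"x": 0, "y": 0, "z": 8, "ax": 0, "ay": 0, "az": 0, "grip": 55}, {"x": 0, "y": 0, "z": 8, "ax": 0, "ay": 0, "az": 0, "grip": 55}])

```text
time: 11.47
position: [0.4726, 0.0761, 0.0398]
tcp_rot: [[-0.017, 1.0, 0.002], [1.0, 0.017, 0.0], [0.0, 0.002, -1.0]]
ft_force: [-1.1, -0.2, -1.1]
grip_width: 0.659
grip_force: 30.0
```

Call:
step_arm(targets=[{"x": 0, "y": 0, "z": 2, "ax": 0, "ay": 0, "az": 0, "grip": 55}, {"x": 0, "y": 0, "z": 2, "ax": 0, "ay": 0, "az": 0, "grip": 74}, {"x": 0, "y": 0, "z": 2, "ax": 0, "ay": 0, "az": 0, "grip": 74}, {"x": 0, "y": 0, "z": 2, "ax": 0, "ay": 0, "az": 0, "grip": 74}, {"x": 0, "y": 0, "z": 2, "ax": 0, "ay": 0, "az": 0, "grip": 74}, {"x": 0, "y": 0, "z": -35, "ax": 0, "ay": 0, "az": 0, "grip": 74}, {"x": 0, "y": 0, "z": -70, "ax": 0, "ay": 0, "az": 0, "grip": 82}, {"x": 0, "y": 0, "z": -90, "ax": 0, "ay": 0, "az": 0, "grip": 85}, {"x": 0, "y": 0, "z": -90, "ax": 0, "ay": 0, "az": 0, "grip": 85}, {"x": 0, "y": 0, "z": -90, "ax": 0, "ay": 0, "az": 0, "grip": 85}])

```text
time: 12.3
position: [0.4726, 0.0767, 0.1299]
tcp_rot: [[-0.018, 1.0, 0.002], [1.0, 0.018, 0.001], [0.001, 0.002, -1.0]]
ft_force: [-0.3, -1.0, -1.0]
grip_width: 0.909
grip_force: 0.0
```

Run:
```python
from h import *
s=readout.state(); print(s['time'],s['position'],s['grip_width'])
f=grab('wrist'); g=grab('scene'); 
for q in (f,g):
  for m in spotter.mark_of('ramekin_0',q): print(np.round(m['pixel']),round(m['confidence'],2),atz(q,m['pixel'],0)[:2],atz(q,m['pixel'],0.012)[:2])
print(to(.577,-.419,.13,.016))
```

```text
12.3 [0.473 0.077 0.13 ] 0.9090013655991364
[406. 216.] 0.86 [0.575 0.069] [0.571 0.073]
[288. 214.] 0.58 [0.475 0.069] [0.474 0.073]
[258. 214.] 0.87 [0.587 0.089] [0.577 0.078]
[379. 287.] 0.78 [ 0.58  -0.415] [ 0.57 -0.42]
[324. 339.] 0.73 [ 0.332 -0.407] [ 0.325 -0.411]
[356. 318.] 0.59 [ 0.442 -0.429] [ 0.434 -0.433]
[239. 227.] 0.57 [0.49  0.086] [0.481 0.075]
[205. 195.] 0.27 [0.534 0.321] [0.525 0.307]
(array([-496.7,   97.1,   -1.8]), array([-0.002,  0.001,  0.001]))
```

Call:
step_arm(targets=[{"x": -400, "y": 78, "z": 0, "ax": 0, "ay": 0, "az": 0, "grip": 85}, {"x": -400, "y": 78, "z": 0, "ax": 0, "ay": 0, "az": 0, "grip": 85}, {"x": -400, "y": 78, "z": 0, "ax": 0, "ay": 0, "az": 0, "grip": 85}, {"x": -400, "y": 78, "z": 0, "ax": 0, "ay": 0, "az": 0, "grip": 85}, {"x": -400, "y": 78, "z": 0, "ax": 0, "ay": 0, "az": 0, "grip": 85}, {"x": -400, "y": 78, "z": 0, "ax": 0, "ay": 0, "az": 0, "grip": 85}, {"x": -400, "y": 78, "z": 0, "ax": 0, "ay": 0, "az": 0, "grip": 85}, {"x": -400, "y": 78, "z": 0, "ax": 0, "ay": 0, "az": 0, "grip": 85}, {"x": -400, "y": 78, "z": 0, "ax": 0, "ay": 0, "az": 0, "grip": 85}, {"x": -400, "y": 78, "z": 0, "ax": 0, "ay": 0, "az": 0, "grip": 85}])

```text
time: 13.33
position: [0.5561, -0.3264, 0.1278]
tcp_rot: [[-0.015, 1.0, -0.001], [1.0, 0.015, -0.0], [-0.0, -0.001, -1.0]]
ft_force: [0.6, 0.3, 0.4]
grip_width: 0.915
grip_force: 0.0
```

Call:
step_arm(targets=[{"x": -97, "y": 19, "z": 0, "ax": 0, "ay": 0, "az": 0, "grip": 85}, {"x": -97, "y": 19, "z": 0, "ax": 0, "ay": 0, "az": 0, "grip": 85}, {"x": -97, "y": 19, "z": 0, "ax": 0, "ay": 0, "az": 0, "grip": 85}, {"x": -97, "y": 19, "z": 0, "ax": 0, "ay": 0, "az": 0, "grip": 85}, {"x": -97, "y": 19, "z": 0, "ax": 0, "ay": 0, "az": 0, "grip": 85}, {"x": -97, "y": 19, "z": 0, "ax": 0, "ay": 0, "az": 0, "grip": 85}])

```text
time: 13.83
position: [0.577, -0.4177, 0.1277]
tcp_rot: [[-0.017, 1.0, -0.002], [1.0, 0.017, 0.002], [0.002, -0.002, -1.0]]
ft_force: [-0.3, -0.0, -0.6]
grip_width: 0.912
grip_force: 0.0
```

Run:
```python
from h import *
s=readout.state(); print(s['time'],s['position'],s['grip_width'])
f=grab('wrist')
for m in spotter.mark_of('ramekin_0',f):
  p=atz(f,m['pixel'],0); print(np.round(m['pixel']),round(m['confidence'],2),p[:2],to(p[0],p[1],.025,.016,s))
```

```text
13.8333 [ 0.577 -0.418  0.128] 0.9118395329704719
[128. 205.] 0.94 [ 0.444 -0.419] (array([   0.8, -132.8,  102.9]), array([-0.002, -0.002,  0.001]))
[288. 212.] 0.7 [ 0.578 -0.422] (array([ -4.7,   1.3, 102.7]), array([-0.002, -0.002,  0.001]))
```

Call:
step_arm(targets=[{"x": -3, "y": 0, "z": 40, "ax": 0, "ay": 0, "az": 0, "grip": 85}, {"x": -3, "y": 0, "z": 75, "ax": 0, "ay": 0, "az": 0, "grip": 85}, {"x": -3, "y": 0, "z": 101, "ax": 0, "ay": 0, "az": 0, "grip": 85}, {"x": -3, "y": 0, "z": 101, "ax": 0, "ay": 0, "az": 0, "grip": 55}, {"x": -3, "y": 0, "z": 101, "ax": 0, "ay": 0, "az": 0, "grip": 55}, {"x": -3, "y": 0, "z": 101, "ax": 0, "ay": 0, "az": 0, "grip": 55}, {"x": -3, "y": 0, "z": 101, "ax": 0, "ay": 0, "az": 0, "grip": 55}, {"x": -3, "y": 0, "z": 101, "ax": 0, "ay": 0, "az": 0, "grip": 55}])

```text
time: 14.6
position: [0.5786, -0.4227, 0.0304]
tcp_rot: [[-0.017, 1.0, 0.003], [1.0, 0.017, -0.002], [-0.002, 0.003, -1.0]]
ft_force: [-0.1, 1.0, 3.5]
grip_width: 0.664
grip_force: 30.0
```

Call:
step_arm(targets=[{"x": 0, "y": 0, "z": -40, "ax": 0, "ay": 0, "az": 0, "grip": 55}, {"x": 0, "y": 0, "z": -80, "ax": 0, "ay": 0, "az": 0, "grip": 55}, {"x": 0, "y": 0, "z": -110, "ax": 0, "ay": 0, "az": 0, "grip": 55}, {"x": 0, "y": 0, "z": -110, "ax": 0, "ay": 0, "az": 0, "grip": 55}])

```text
time: 14.93
position: [0.5801, -0.425, 0.1464]
tcp_rot: [[-0.017, 1.0, 0.009], [1.0, 0.017, -0.006], [-0.006, 0.009, -1.0]]
ft_force: [0.3, -0.2, -0.9]
grip_width: 0.658
grip_force: 30.0
```

Call:
step_arm(targets=[{"x": 400, "y": 0, "z": 0, "ax": 0, "ay": 0, "az": 0, "grip": 55}, {"x": 400, "y": 0, "z": 0, "ax": 0, "ay": 0, "az": 0, "grip": 55}, {"x": 400, "y": 0, "z": 0, "ax": 0, "ay": 0, "az": 0, "grip": 55}, {"x": 400, "y": 0, "z": 0, "ax": 0, "ay": 0, "az": 0, "grip": 55}, {"x": 400, "y": 0, "z": 0, "ax": 0, "ay": 0, "az": 0, "grip": 55}, {"x": 400, "y": 0, "z": 0, "ax": 0, "ay": 0, "az": 0, "grip": 55}, {"x": 400, "y": 0, "z": 0, "ax": 0, "ay": 0, "az": 0, "grip": 55}, {"x": 400, "y": 0, "z": 0, "ax": 0, "ay": 0, "az": 0, "grip": 55}, {"x": 400, "y": 0, "z": 0, "ax": 0, "ay": 0, "az": 0, "grip": 55}, {"x": 400, "y": 0, "z": 0, "ax": 0, "ay": 0, "az": 0, "grip": 55}])

```text
time: 15.77
position: [0.5705, -0.0171, 0.1386]
tcp_rot: [[-0.021, 1.0, 0.001], [1.0, 0.021, 0.002], [0.002, 0.001, -1.0]]
ft_force: [0.3, 0.5, -2.0]
grip_width: 0.662
grip_force: 30.0
```

Call:
step_arm(targets=[{"x": 25, "y": 0, "z": 0, "ax": 0, "ay": 0, "az": 0, "grip": 55}, {"x": 25, "y": 0, "z": 0, "ax": 0, "ay": 0, "az": 0, "grip": 55}, {"x": 25, "y": 0, "z": 0, "ax": 0, "ay": 0, "az": 0, "grip": 55}, {"x": 25, "y": 0, "z": 30, "ax": 0, "ay": 0, "az": 0, "grip": 55}])

```text
time: 16.1
position: [0.5735, 0.0022, 0.1123]
tcp_rot: [[-0.017, 1.0, 0.009], [1.0, 0.017, 0.0], [0.0, 0.009, -1.0]]
ft_force: [1.6, 0.2, -1.4]
grip_width: 0.663
grip_force: 30.0
```

Run:
```python
from h import *
s=readout.state(); print(s['time'],s['position'],s['grip_width'])
print(to(.570,.004,.049,.016))
f=grab('wrist'); cv2.imwrite('pics/w4.png',f['pixels'])
for l in ['ramekin_0','a_slot']:
  for m in spotter.mark_of(l,f): print(np.round(m['pixel']),round(m['confidence'],2),atz(f,m['pixel'],.012 if l[0]=='r' else .071)[:2])
```

```text
16.1 [0.574 0.002 0.112] 0.6628533650902754
(array([ 1.9, -4. , 63.3]), array([ 0.009, -0.   ,  0.001]))
[282. 120.] 0.63 [0.57  0.072]
[290. 247.] 0.61 [ 0.578 -0.023]
[144. 116.] 0.56 [0.473 0.074]
```

View pics/w4.png

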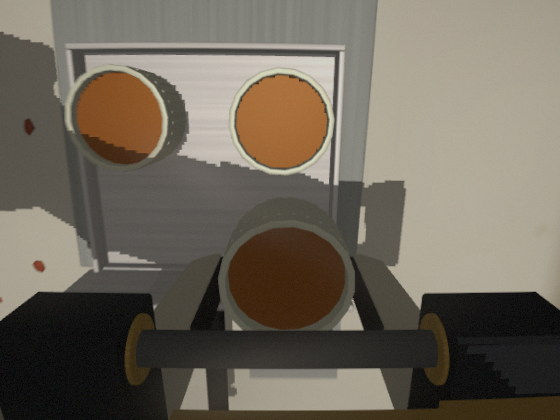

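The two placed ramekins stand at (118,117) and (282,121). The third, at (287,275), is behind the right one with a gap, so I lower it.

Call:
step_arm(targets=[{"x": 0, "y": -2, "z": 35, "ax": 0, "ay": 0, "az": 0, "grip": 55}, {"x": 0, "y": -2, "z": 58, "ax": 0, "ay": 0, "az": 0, "grip": 55}, {"x": 0, "y": -2, "z": 62, "ax": 0, "ay": 0, "az": 0, "grip": 55}, {"x": 0, "y": -2, "z": 64, "ax": 0, "ay": 0, "az": 0, "grip": 55}, {"x": 0, "y": -2, "z": 64, "ax": 0, "ay": 0, "az": 0, "grip": 55}])

```text
time: 16.67
position: [0.5689, 0.0018, 0.0451]
tcp_rot: [[-0.016, 1.0, 0.001], [1.0, 0.016, -0.0], [-0.0, 0.001, -1.0]]
ft_force: [0.0, -1.1, -1.0]
grip_width: 0.662
grip_force: 30.0
```

Call:
step_arm(targets=[{"x": 0, "y": 0, "z": 3, "ax": 0, "ay": 0, "az": 0, "grip": 55}, {"x": 0, "y": 0, "z": 4, "ax": 0, "ay": 0, "az": 0, "grip": 55}, {"x": 0, "y": 0, "z": 4, "ax": 0, "ay": 0, "az": 0, "grip": 55}])

```text
time: 16.92
position: [0.5693, 0.0023, 0.0422]
tcp_rot: [[-0.017, 1.0, 0.003], [1.0, 0.017, 0.0], [0.0, 0.003, -1.0]]
ft_force: [-1.0, -0.9, 10.4]
grip_width: 0.656
grip_force: 30.0
```

Contact. Release and rise.

Call:
step_arm(targets=[{"x": 0, "y": 0, "z": -1, "ax": 0, "ay": 0, "az": 0, "grip": 74}, {"x": 0, "y": 0, "z": -1, "ax": 0, "ay": 0, "az": 0, "grip": 74}, {"x": 0, "y": 0, "z": -1, "ax": 0, "ay": 0, "az": 0, "grip": 74}, {"x": 0, "y": 0, "z": -1, "ax": 0, "ay": 0, "az": 0, "grip": 74}, {"x": 0, "y": 0, "z": -35, "ax": 0, "ay": 0, "az": 0, "grip": 74}, {"x": 0, "y": 0, "z": -70, "ax": 0, "ay": 0, "az": 0, "grip": 82}, {"x": 0, "y": 0, "z": -90, "ax": 0, "ay": 0, "az": 0, "grip": 85}, {"x": 0, "y": 0, "z": -90, "ax": 0, "ay": 0, "az": 0, "grip": 85}])

```text
time: 17.58
position: [0.5703, 0.0025, 0.134]
tcp_rot: [[-0.017, 1.0, 0.006], [1.0, 0.017, 0.0], [0.0, 0.006, -1.0]]
ft_force: [0.7, -0.7, -0.1]
grip_width: 0.906
grip_force: 0.0
```

Run:
```python
from h import *
s=readout.state(); print(s['time'],s['position'],s['grip_width'])
f=grab('wrist'); g=grab('scene'); 
for q in (f,g):
  for m in spotter.mark_of('ramekin_0',q): print(np.round(m['pixel']),round(m['confidence'],2),atz(q,m['pixel'],0)[:2],atz(q,m['pixel'],0.012)[:2])
print(to(.445,-.419,.13,.016))
```

```text
17.5833 [0.57  0.003 0.134] 0.9061003026497344
[284. 120.] 0.93 [0.568 0.072] [0.568 0.072]
[158. 115.] 0.71 [0.468 0.074] [0.472 0.075]
[287. 209.] 0.66 [ 0.572 -0.002] [0.572 0.002]
[355. 315.] 0.89 [ 0.449 -0.421] [ 0.44  -0.426]
[274. 223.] 0.77 [0.584 0.011] [0.574 0.001]
[260. 215.] 0.72 [0.586 0.081] [0.576 0.07 ]
[325. 339.] 0.71 [ 0.333 -0.408] [ 0.326 -0.412]
(array([-419.8, -130.1,   -0.5]), array([-0.001, -0.   ,  0.001]))
```

Call:
step_arm(targets=[{"x": -380, "y": -118, "z": 0, "ax": 0, "ay": 0, "az": 0, "grip": 85}, {"x": -380, "y": -118, "z": 0, "ax": 0, "ay": 0, "az": 0, "grip": 85}, {"x": -380, "y": -118, "z": 0, "ax": 0, "ay": 0, "az": 0, "grip": 85}, {"x": -380, "y": -118, "z": 0, "ax": 0, "ay": 0, "az": 0, "grip": 85}, {"x": -380, "y": -118, "z": 0, "ax": 0, "ay": 0, "az": 0, "grip": 85}, {"x": -380, "y": -118, "z": 0, "ax": 0, "ay": 0, "az": 0, "grip": 85}, {"x": -380, "y": -118, "z": 0, "ax": 0, "ay": 0, "az": 0, "grip": 85}, {"x": -380, "y": -118, "z": 0, "ax": 0, "ay": 0, "az": 0, "grip": 85}, {"x": -380, "y": -118, "z": 0, "ax": 0, "ay": 0, "az": 0, "grip": 85}, {"x": -380, "y": -118, "z": 0, "ax": 0, "ay": 0, "az": 0, "grip": 85}])

```text
time: 18.62
position: [0.4538, -0.384, 0.1291]
tcp_rot: [[-0.013, 1.0, -0.002], [1.0, 0.013, -0.001], [-0.001, -0.002, -1.0]]
ft_force: [0.9, -0.5, -0.2]
grip_width: 0.912
grip_force: 0.0
```

Call:
step_arm(targets=[{"x": -40, "y": -12, "z": 0, "ax": 0, "ay": 0, "az": 0, "grip": 85}, {"x": -40, "y": -12, "z": 0, "ax": 0, "ay": 0, "az": 0, "grip": 85}, {"x": -40, "y": -12, "z": 0, "ax": 0, "ay": 0, "az": 0, "grip": 85}, {"x": -40, "y": -12, "z": 0, "ax": 0, "ay": 0, "az": 0, "grip": 85}])

```text
time: 18.95
position: [0.4449, -0.4188, 0.1288]
tcp_rot: [[-0.016, 1.0, -0.002], [1.0, 0.016, 0.002], [0.002, -0.002, -1.0]]
ft_force: [0.1, 0.6, 0.6]
grip_width: 0.913
grip_force: 0.0
```

Run:
```python
from h import *
s=readout.state(); print(s['time'],s['position'],s['grip_width'])
f=grab('wrist')
for m in spotter.mark_of('ramekin_0',f):
  p=atz(f,m['pixel'],0); print(np.round(m['pixel']),round(m['confidence'],2),p[:2],to(p[0],p[1],.025,.016,s))
```

```text
18.95 [ 0.445 -0.419  0.129] 0.9128944960961922
[285. 204.] 0.59 [ 0.444 -0.417] (array([  1.3,  -0.6, 103.8]), array([-0.002, -0.002,  0.   ]))
[149. 196.] 0.57 [ 0.331 -0.412] (array([   8.2, -114. ,  104. ]), array([-0.002, -0.002,  0.   ]))
```

Call:
step_arm(targets=[{"x": 0, "y": 0, "z": 40, "ax": 0, "ay": 0, "az": 0, "grip": 85}, {"x": 0, "y": 0, "z": 75, "ax": 0, "ay": 0, "az": 0, "grip": 85}, {"x": 0, "y": 0, "z": 102, "ax": 0, "ay": 0, "az": 0, "grip": 85}, {"x": 0, "y": 0, "z": 102, "ax": 0, "ay": 0, "az": 0, "grip": 55}, {"x": 0, "y": 0, "z": 102, "ax": 0, "ay": 0, "az": 0, "grip": 55}, {"x": 0, "y": 0, "z": 102, "ax": 0, "ay": 0, "az": 0, "grip": 55}, {"x": 0, "y": 0, "z": 102, "ax": 0, "ay": 0, "az": 0, "grip": 55}, {"x": 0, "y": 0, "z": 102, "ax": 0, "ay": 0, "az": 0, "grip": 55}])

```text
time: 19.72
position: [0.4464, -0.4198, 0.03]
tcp_rot: [[-0.018, 1.0, 0.002], [1.0, 0.018, -0.002], [-0.002, 0.002, -1.0]]
ft_force: [-1.1, 0.5, 2.9]
grip_width: 0.663
grip_force: 30.0
```

Call:
step_arm(targets=[{"x": 0, "y": 0, "z": -40, "ax": 0, "ay": 0, "az": 0, "grip": 55}, {"x": 0, "y": 0, "z": -80, "ax": 0, "ay": 0, "az": 0, "grip": 55}, {"x": 0, "y": 0, "z": -110, "ax": 0, "ay": 0, "az": 0, "grip": 55}, {"x": 0, "y": 0, "z": -110, "ax": 0, "ay": 0, "az": 0, "grip": 55}])

```text
time: 20.05
position: [0.4475, -0.4219, 0.1451]
tcp_rot: [[-0.016, 1.0, 0.008], [1.0, 0.017, -0.006], [-0.006, 0.008, -1.0]]
ft_force: [0.3, -1.1, -1.1]
grip_width: 0.664
grip_force: 30.0
```

Call:
step_arm(targets=[{"x": 400, "y": 33, "z": 0, "ax": 0, "ay": 0, "az": 0, "grip": 55}, {"x": 400, "y": 33, "z": 0, "ax": 0, "ay": 0, "az": 0, "grip": 55}, {"x": 400, "y": 33, "z": 0, "ax": 0, "ay": 0, "az": 0, "grip": 55}, {"x": 400, "y": 33, "z": 0, "ax": 0, "ay": 0, "az": 0, "grip": 55}, {"x": 400, "y": 33, "z": 0, "ax": 0, "ay": 0, "az": 0, "grip": 55}, {"x": 400, "y": 33, "z": 0, "ax": 0, "ay": 0, "az": 0, "grip": 55}, {"x": 400, "y": 33, "z": 0, "ax": 0, "ay": 0, "az": 0, "grip": 55}, {"x": 400, "y": 33, "z": 0, "ax": 0, "ay": 0, "az": 0, "grip": 55}, {"x": 400, "y": 33, "z": 0, "ax": 0, "ay": 0, "az": 0, "grip": 55}, {"x": 400, "y": 33, "z": 0, "ax": 0, "ay": 0, "az": 0, "grip": 55}])

```text
time: 20.88
position: [0.4715, -0.0146, 0.1385]
tcp_rot: [[-0.02, 1.0, 0.001], [1.0, 0.02, 0.002], [0.002, 0.001, -1.0]]
ft_force: [0.2, 0.2, -1.4]
grip_width: 0.664
grip_force: 30.0
```

Call:
step_arm(targets=[{"x": 21, "y": 2, "z": 0, "ax": 0, "ay": 0, "az": 0, "grip": 55}, {"x": 21, "y": 2, "z": 0, "ax": 0, "ay": 0, "az": 0, "grip": 55}, {"x": 21, "y": 2, "z": 0, "ax": 0, "ay": 0, "az": 0, "grip": 55}, {"x": 21, "y": 2, "z": 30, "ax": 0, "ay": 0, "az": 0, "grip": 55}, {"x": 21, "y": 2, "z": 30, "ax": 0, "ay": 0, "az": 0, "grip": 55}])

```text
time: 21.3
position: [0.4723, 0.0012, 0.1062]
tcp_rot: [[-0.016, 1.0, -0.002], [1.0, 0.016, -0.001], [-0.001, -0.002, -1.0]]
ft_force: [-1.4, 0.2, -1.1]
grip_width: 0.66
grip_force: 30.0
```

Run:
```python
from h import *
s=readout.state(); print(s['time'],s['position'],s['grip_width'])
print(to(.473,.003,.046,.016))
f=grab('wrist')
for m in spotter.mark_of('ramekin_0',f): print(np.round(m['pixel']),round(m['confidence'],2),atz(f,m['pixel'],.012)[:2])
```

```text
21.3 [0.472 0.001 0.106] 0.659869352258114
(array([ 1.8,  0.9, 60.2]), array([-0.002,  0.001,  0.   ]))
[430. 125.] 0.91 [0.572 0.07 ]
[422. 218.] 0.77 [0.573 0.003]
[287. 115.] 0.7 [0.472 0.075]
[285. 249.] 0.6 [ 0.472 -0.024]
```

Call:
step_arm(targets=[{"x": 1, "y": 1, "z": 35, "ax": 0, "ay": 0, "az": 0, "grip": 55}, {"x": 1, "y": 1, "z": 56, "ax": 0, "ay": 0, "az": 0, "grip": 55}, {"x": 1, "y": 1, "z": 60, "ax": 0, "ay": 0, "az": 0, "grip": 55}, {"x": 1, "y": 1, "z": 63, "ax": 0, "ay": 0, "az": 0, "grip": 55}, {"x": 1, "y": 1, "z": 65, "ax": 0, "ay": 0, "az": 0, "grip": 55}, {"x": 1, "y": 1, "z": 65, "ax": 0, "ay": 0, "az": 0, "grip": 55}])

```text
time: 21.9
position: [0.4748, 0.0027, 0.0441]
tcp_rot: [[-0.016, 1.0, 0.001], [1.0, 0.016, 0.0], [-0.0, 0.001, -1.0]]
ft_force: [-0.8, -0.0, -0.5]
grip_width: 0.658
grip_force: 30.0
```

Call:
step_arm(targets=[{"x": 0, "y": -1, "z": 2, "ax": 0, "ay": 0, "az": 0, "grip": 55}, {"x": 0, "y": -1, "z": 2, "ax": 0, "ay": 0, "az": 0, "grip": 74}, {"x": 0, "y": -1, "z": 2, "ax": 0, "ay": 0, "az": 0, "grip": 74}, {"x": 0, "y": -1, "z": 2, "ax": 0, "ay": 0, "az": 0, "grip": 74}, {"x": 0, "y": -1, "z": 2, "ax": 0, "ay": 0, "az": 0, "grip": 74}, {"x": 0, "y": -1, "z": -35, "ax": 0, "ay": 0, "az": 0, "grip": 74}, {"x": 0, "y": -1, "z": -70, "ax": 0, "ay": 0, "az": 0, "grip": 82}, {"x": 0, "y": -1, "z": -100, "ax": 0, "ay": 0, "az": 0, "grip": 60}, {"x": 0, "y": -1, "z": -100, "ax": 0, "ay": 0, "az": 0, "grip": 60}])

```text
time: 22.65
position: [0.4751, 0.0029, 0.1474]
tcp_rot: [[-0.017, 1.0, 0.006], [1.0, 0.017, 0.001], [0.001, 0.006, -1.0]]
ft_force: [1.2, 0.4, -0.2]
grip_width: 0.765
grip_force: 0.0
```

Run:
```python
from h import *
s=readout.state(); print(s['time'],s['position'],s['grip_width'])
f=grab('wrist'); g=grab('side'); h=grab('scene')
for l,z in [('ramekin_0',.012),('tray',.008),('tray_grip',.035),('a_wing_top',.149),('a_slot',.071),('carrier',0)]:
  for n,q in zip('wsc',(f,g,h)):
    for m in spotter.mark_of(l,q): print(n,l,np.round(m['pixel']),round(m['confidence'],2),atz(q,m['pixel'],z)[:2])
```

```text
22.65 [0.475 0.003 0.147] 0.7649741512324933
w ramekin_0 [278. 115.] 0.89 [0.468 0.076]
w ramekin_0 [397. 203.] 0.85 [0.57  0.005]
w ramekin_0 [406. 124.] 0.77 [0.571 0.071]
w ramekin_0 [286. 202.] 0.76 [0.476 0.004]
s ramekin_0 [292. 210.] 0.78 [0.568 0.082]
s ramekin_0 [296. 225.] 0.69 [0.566 0.002]
s ramekin_0 [266. 228.] 0.67 [0.465 0.008]
s ramekin_0 [237. 345.] 0.63 [ 0.327 -0.426]
c ramekin_0 [238. 226.] 0.81 [0.484 0.085]
c ramekin_0 [327. 340.] 0.79 [ 0.329 -0.419]
c ramekin_0 [254. 238.] 0.66 [ 0.475 -0.001]
c ramekin_0 [260. 214.] 0.64 [0.579 0.07 ]
c ramekin_0 [272. 223.] 0.59 [0.573 0.009]
w tray [343. 158.] 0.87 [0.523 0.042]
w tray [402. 123.] 0.53 [0.569 0.071]
s tray [280. 221.] 0.96 [0.52  0.036]
c tray [255. 225.] 0.74 [0.529 0.049]
c tray [266. 236.] 0.44 [ 0.512 -0.022]
w tray_grip [333. 375.] 0.8 [ 0.521 -0.153]
s tray_grip [289. 255.] 0.77 [ 0.515 -0.154]
s tray_grip [362. 281.] 0.7 [ 0.7   -0.294]
s tray_grip [263. 216.] 0.42 [0.463 0.043]
c tray_grip [299. 246.] 0.61 [ 0.527 -0.152]
s a_wing_top [268. 228.] 0.7 [ 0.453 -0.147]
c a_wing_top [207. 184.] 0.62 [0.458 0.189]
c a_wing_top [364. 241.] 0.19 [ 0.569 -0.351]
w a_slot [286. 118.] 0.71 [0.474 0.075]
w a_slot [264. 317.] 0.68 [ 0.46 -0.07]
s a_slot [265. 228.] 0.97 [ 0.456 -0.057]
c a_slot [263. 239.] 0.89 [ 0.447 -0.076]
s carrier [270. 179.] 0.72 [0.526 0.297]
s carrier [230. 296.] 0.22 [ 0.324 -0.248]
c carrier [209. 198.] 0.7 [0.529 0.296]
```

Call:
step_arm(targets=[{"x": 119, "y": 49, "z": -130, "ax": 0, "ay": 0, "az": 0, "grip": 60}, {"x": 119, "y": 49, "z": -130, "ax": 0, "ay": 0, "az": 0, "grip": 60}, {"x": 119, "y": 49, "z": -130, "ax": 0, "ay": 0, "az": 0, "grip": 60}, {"x": 119, "y": 49, "z": -130, "ax": 0, "ay": 0, "az": 0, "grip": 60}, {"x": 119, "y": 49, "z": -130, "ax": 0, "ay": 0, "az": 0, "grip": 60}, {"x": 119, "y": 49, "z": -130, "ax": 0, "ay": 0, "az": 0, "grip": 60}, {"x": 119, "y": 49, "z": -130, "ax": 0, "ay": 0, "az": 0, "grip": 60}])

```text
time: 24.28
position: [0.5201, 0.1234, 0.2732]
tcp_rot: [[-0.019, 1.0, 0.001], [1.0, 0.019, 0.0], [0.0, 0.001, -1.0]]
ft_force: [-0.1, -0.0, -0.7]
grip_width: 0.644
grip_force: 0.0
```

Run:
```python
from h import *
s=readout.state(); print(s['time'],s['position'],s['grip_width'])
f=grab('wrist'); cv2.imwrite('pics/w5.png',f['pixels']) 
for l,z in [('ramekin_0',.012),('tray',.008),('a_wing_top',.149),('a_bar',.079),('carrier',0)]:
    for m in spotter.mark_of(l,f): print(l,np.round(m['pixel']),round(m['confidence'],2),atz(f,m['pixel'],z)[:2])
```

```text
24.2833 [0.52  0.123 0.273] 0.6443800838381033
ramekin_0 [322. 219.] 0.79 [0.565 0.072]
ramekin_0 [246. 216.] 0.71 [0.472 0.075]
ramekin_0 [325. 273.] 0.61 [0.572 0.001]
ramekin_0 [250. 269.] 0.57 [0.477 0.004]
tray [284. 245.] 0.64 [0.52  0.037]
a_wing_top [214. 121.] 0.73 [0.464 0.191]
carrier [294.  12.] 0.59 [0.526 0.304]
```

View pics/w5.png

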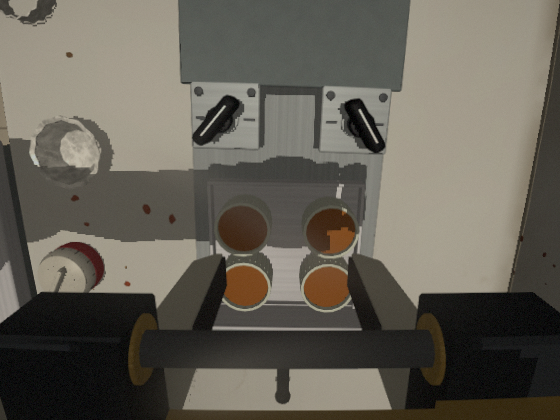

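View: loaded tray; wing a has its line from about (203,133) to (235,100), wing b from (349,103) to (378,146). Computing the carrier pose from wings and roof edge.

Run:
```python
from h import *
import cv2
f=grab('wrist'); im=f['pixels'].copy()
# white wing lines: bright thin pixels inside dark wing
g=cv2.cvtColor(im,cv2.COLOR_BGR2GRAY)
dark=cv2.morphologyEx((g<60).astype(np.uint8),cv2.MORPH_CLOSE,np.ones((7,7)))
th=((g-0>110)&(dark>0)).astype(np.uint8)
for x0,x1 in [(185,250),(335,395)]:
    m=np.zeros_like(th); m[90:160,x0:x1]=th[90:160,x0:x1]
    n,l,st,ce=cv2.connectedComponentsWithStats(m); k=1+np.argmax(st[1:,4]); ys,xs=np.where(l==k)
    pts=np.stack([xs,ys],1).astype(np.float32); vx,vy,cx,cy=cv2.fitLine(pts,cv2.DIST_HUBER,0,.01,.01).ravel()
    t=(pts-[cx,cy])@[vx,vy]; e=[np.array([cx,cy])+a*np.array([vx,vy]) for a in (t.min(),t.max())]
    P=[atz(f,q,.149)[:2] for q in e]; d=P[1]-P[0]
    print(len(xs),np.round(e,1),'ctr',(P[0]+P[1])/2,'len',np.linalg.norm(d),'az deg',np.degrees(np.arctan2(d[1],d[0])))
# roof front edge z .09
for q in [(183,80),(404,90)]: print('edge',atz(f,q,.09)[:2])
# sub-pixel edge scan
E=[]
for x in list(range(190,400,8)):
    c=cv2.GaussianBlur(g,(3,3),0)[60:110,x].astype(float); k=np.argmax(np.diff(c)); E.append((x,60.5+k))
print([int(e[1]) for e in E])
P=np.array([atz(f,q,.09)[:2] for q in E]); 
vx,vy,cx,cy=cv2.fitLine(P.astype(np.float32),cv2.DIST_HUBER,0,.001,.001).ravel(); print(np.degrees(np.arctan2(vy,vx)),cx,cy)
for m in spotter.mark_of('tray_grip',f): print(m)
cv2.imwrite('pics/w5c.png',cv2.resize(im[70:170,170:420],None,fx=3,fy=3,interpolation=cv2.INTER_CUBIC))
```

```text
89 [[200.9 132.9]
 [225.  103. ]] ctr [0.462 0.192] len 0.029785816261876496 az deg 49.40387425975322
92 [[359.8 106.1]
 [378.1 140. ]] ctr [0.583 0.19 ] len 0.029860228091710236 az deg -57.655619701034254
edge [0.425 0.224]
edge [0.625 0.218]
[81, 93, 79, 79, 104, 80, 80, 80, 94, 84, 92, 92, 92, 92, 92, 92, 87, 83, 96, 83, 83, 84, 84, 85, 99, 85, 88]
0.06837864 0.54045653 0.22051325
{'pixel': [283.3, 384.7], 'confidence': 0.78}
{'pixel': [325.4, 271.5], 'confidence': 0.3}
```

View pics/w5c.png

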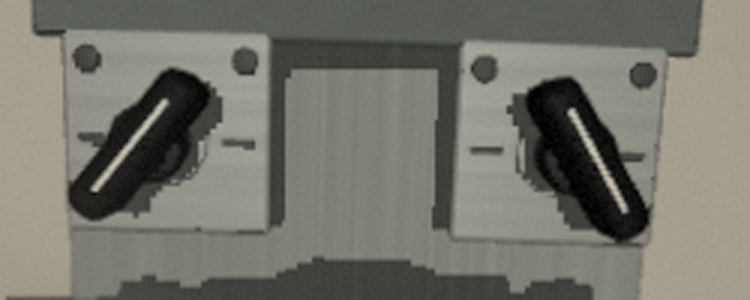

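Call:
step_arm(targets=[{"x": -275, "y": -5, "z": 173, "ax": 0, "ay": 0, "az": 0.005, "grip": 50}, {"x": -275, "y": -5, "z": 173, "ax": 0, "ay": 0, "az": 0.005, "grip": 50}, {"x": -275, "y": -5, "z": 173, "ax": 0, "ay": 0, "az": 0.005, "grip": 50}, {"x": -275, "y": -5, "z": 173, "ax": 0, "ay": 0, "az": 0.005, "grip": 50}, {"x": -275, "y": -5, "z": 173, "ax": 0, "ay": 0, "az": 0.005, "grip": 50}, {"x": -275, "y": -5, "z": 173, "ax": 0, "ay": 0, "az": 0.005, "grip": 50}, {"x": -275, "y": -5, "z": 173, "ax": 0, "ay": 0, "az": 0.005, "grip": 50}, {"x": -275, "y": -5, "z": 173, "ax": 0, "ay": 0, "az": 0.005, "grip": 50}, {"x": -275, "y": -5, "z": 173, "ax": 0, "ay": 0, "az": 0.005, "grip": 50}, {"x": -275, "y": -5, "z": 173, "ax": 0, "ay": 0, "az": 0.005, "grip": 50}])

```text
time: 25.52
position: [0.5188, -0.1545, 0.0991]
tcp_rot: [[-0.007, 1.0, -0.002], [1.0, 0.007, -0.0], [-0.0, -0.002, -1.0]]
ft_force: [-0.2, 0.0, 0.6]
grip_width: 0.541
grip_force: 0.0
```

Run:
```python
from h import *
s=readout.state(); print(s['time'],s['position'],s['tcp_rot'],s['grip_width'])
f=grab('wrist'); cv2.imwrite('pics/w6.png',f['pixels']) 
for l,z in [('ramekin_0',.012),('tray',.008),('tray_grip',.035),('a_slot',.071)]:
    for m in spotter.mark_of(l,f): print(l,np.round(m['pixel']),round(m['confidence'],2),atz(f,m['pixel'],z)[:2])
```

```text
25.5167 [ 0.519 -0.155  0.099] [[-0.007  1.    -0.002]
 [ 1.     0.007 -0.   ]
 [-0.    -0.002 -1.   ]] 0.5405494880736326
tray_grip [288. 225.] 0.84 [ 0.52  -0.151]
a_slot [172.  98.] 0.88 [ 0.46  -0.071]
```

View pics/w6.png

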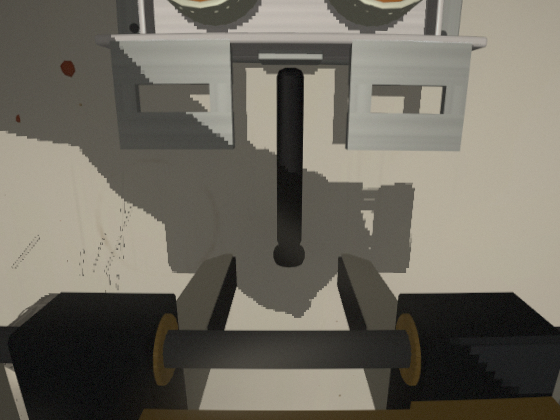

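The handle runs straight from (290,70) to its knob at (289,255), parallel to the tool and centred between the fingers.

Call:
step_arm(targets=[{"x": 2, "y": 1, "z": 35, "ax": 0, "ay": 0, "az": 0, "grip": 50}, {"x": 2, "y": 1, "z": 65, "ax": 0, "ay": 0, "az": 0, "grip": 50}, {"x": 2, "y": 1, "z": 82, "ax": 0, "ay": 0, "az": 0, "grip": 50}, {"x": 2, "y": 1, "z": 82, "ax": 0, "ay": 0, "az": 0, "grip": 50}, {"x": 2, "y": 1, "z": 82, "ax": 0, "ay": 0, "az": 0, "grip": 5}, {"x": 2, "y": 1, "z": 82, "ax": 0, "ay": 0, "az": 0, "grip": 5}, {"x": 2, "y": 1, "z": 82, "ax": 0, "ay": 0, "az": 0, "grip": 5}, {"x": 2, "y": 1, "z": 82, "ax": 0, "ay": 0, "az": 0, "grip": 5}, {"x": 2, "y": 1, "z": 82, "ax": 0, "ay": 0, "az": 0, "grip": 5}, {"x": 2, "y": 1, "z": 82, "ax": 0, "ay": 0, "az": 0, "grip": 5}])

```text
time: 26.6
position: [0.5212, -0.15, 0.0189]
tcp_rot: [[-0.012, 1.0, 0.001], [1.0, 0.012, -0.0], [-0.0, 0.001, -1.0]]
ft_force: [-0.3, 1.0, 5.8]
grip_width: 0.172
grip_force: 30.0
```

Call:
step_arm(targets=[{"x": 3, "y": 0, "z": 0, "ax": 0, "ay": 0, "az": 0.005, "grip": 5}, {"x": 8, "y": 0, "z": 0, "ax": 0, "ay": 0, "az": 0.012, "grip": 5}, {"x": 15, "y": 0, "z": 0, "ax": 0, "ay": 0, "az": 0.02, "grip": 5}, {"x": 24, "y": 0, "z": 0, "ax": 0, "ay": 0, "az": 0.03, "grip": 5}, {"x": 34, "y": 0, "z": 0, "ax": 0, "ay": 0, "az": 0.035, "grip": 5}, {"x": 45, "y": 1, "z": 0, "ax": 0, "ay": 0, "az": 0.035, "grip": 5}, {"x": 56, "y": 1, "z": 0, "ax": 0, "ay": 0, "az": 0.035, "grip": 5}, {"x": 67, "y": 1, "z": 0, "ax": 0, "ay": 0, "az": 0.035, "grip": 5}, {"x": 76, "y": 1, "z": 0, "ax": 0, "ay": 0, "az": 0.035, "grip": 5}, {"x": 80, "y": 1, "z": 0, "ax": 0, "ay": 0, "az": 0.035, "grip": 5}])

```text
time: 27.43
position: [0.522, -0.0714, 0.0189]
tcp_rot: [[0.025, 1.0, 0.003], [1.0, -0.025, -0.003], [-0.003, 0.003, -1.0]]
ft_force: [0.3, -6.9, 3.9]
grip_width: 0.17
grip_force: 30.0
```

Run:
```python
from h import *
s=readout.state(); print(s['time'],s['position'],s['tcp_rot'],s['grip_width'],s['ft_force'])
f=grab('wrist'); g=grab('side');h=grab('scene')
for l,z in [('ramekin_0',.012),('tray',.008),('tray_grip',.035),('a_slot',.071)]:
  for n,q in zip('wsc',(f,g,h)):
    for m in spotter.mark_of(l,q): print(n,l,np.round(m['pixel']),round(m['confidence'],2),atz(q,m['pixel'],z)[:2])
```

```text
27.4333 [ 0.522 -0.071  0.019] [[ 0.025  1.     0.003]
 [ 1.    -0.025 -0.003]
 [-0.003  0.003 -1.   ]] 0.16975166279418963 [ 0.316 -6.887  3.902]
s ramekin_0 [265. 209.] 0.64 [0.477 0.104]
s ramekin_0 [293. 211.] 0.51 [0.572 0.078]
s ramekin_0 [262. 201.] 0.5 [0.474 0.152]
c ramekin_0 [245. 204.] 0.78 [0.584 0.156]
c ramekin_0 [325. 339.] 0.76 [ 0.327 -0.412]
c ramekin_0 [225. 220.] 0.64 [0.473 0.14 ]
c ramekin_0 [240. 226.] 0.49 [0.489 0.08 ]
c ramekin_0 [259. 210.] 0.46 [0.594 0.093]
s tray [277. 207.] 0.67 [0.523 0.115]
w tray_grip [286. 289.] 0.97 [ 0.522 -0.072]
s tray_grip [286. 235.] 0.84 [ 0.521 -0.063]
c tray_grip [281. 234.] 0.82 [ 0.531 -0.07 ]
s a_slot [264. 210.] 0.62 [0.466 0.028]
c a_slot [249. 226.] 0.67 [0.464 0.004]
```

Call:
step_arm(targets=[{"x": 4, "y": -1, "z": 0, "ax": 0, "ay": 0, "az": 0, "grip": 5}, {"x": 10, "y": -2, "z": 0, "ax": 0, "ay": 0, "az": 0, "grip": 5}, {"x": 18, "y": -3, "z": 0, "ax": 0, "ay": 0, "az": 0, "grip": 5}, {"x": 28, "y": -4, "z": 0, "ax": 0, "ay": 0, "az": 0, "grip": 5}, {"x": 38, "y": -4, "z": 0, "ax": 0, "ay": 0, "az": 0, "grip": 5}, {"x": 48, "y": -4, "z": 0, "ax": 0, "ay": 0, "az": 0, "grip": 5}, {"x": 58, "y": -4, "z": 0, "ax": 0, "ay": 0, "az": 0, "grip": 5}, {"x": 68, "y": -4, "z": 0, "ax": 0, "ay": 0, "az": 0, "grip": 5}, {"x": 76, "y": -4, "z": 0, "ax": 0, "ay": 0, "az": 0, "grip": 5}, {"x": 80, "y": -4, "z": 0, "ax": 0, "ay": 0, "az": 0, "grip": 5}])

```text
time: 29.02
position: [0.5195, 0.0083, 0.0188]
tcp_rot: [[0.025, 1.0, 0.002], [1.0, -0.025, -0.003], [-0.003, 0.003, -1.0]]
ft_force: [-1.3, -9.1, 8.4]
grip_width: 0.167
grip_force: 30.0
```

Run:
```python
from h import *
s=readout.state(); print(s['time'],s['position'],s['tcp_rot'][0],s['grip_width'],s['ft_force'],s['torque'])
f=grab('wrist'); cv2.imwrite('pics/w7.png',f['pixels'])
for m in spotter.mark_of('tray_grip',f): print(np.round(m['pixel']),round(m['confidence'],2),atz(f,m['pixel'],.035)[:2])
```

```text
29.0167 [0.519 0.008 0.019] [0.025 1.    0.002] 0.1667763467284828 [-1.317 -9.06   8.403] [-2.224  0.332  0.088]
[286. 290.] 0.93 [0.52  0.007]
```

View pics/w7.png

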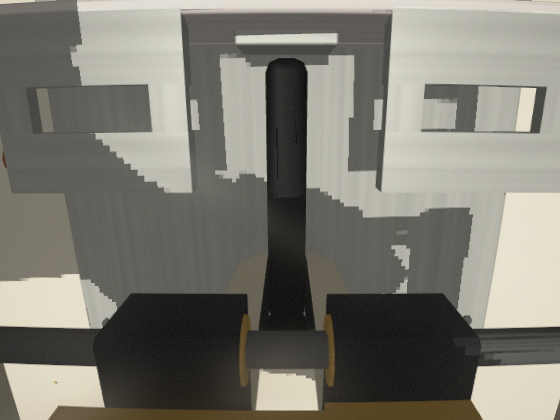

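Tray handle is centred (287,190) between tongues, shelf edges symmetric. Continuing.

Call:
step_arm(targets=[{"x": 4, "y": 0, "z": 0, "ax": 0, "ay": 0, "az": 0, "grip": 5}, {"x": 10, "y": 0, "z": 0, "ax": 0, "ay": 0, "az": 0, "grip": 5}, {"x": 18, "y": 0, "z": 0, "ax": 0, "ay": 0, "az": 0, "grip": 5}, {"x": 28, "y": 0, "z": 0, "ax": 0, "ay": 0, "az": 0, "grip": 5}, {"x": 38, "y": 0, "z": 0, "ax": 0, "ay": 0, "az": 0, "grip": 5}, {"x": 48, "y": 0, "z": 0, "ax": 0, "ay": 0, "az": 0, "grip": 5}, {"x": 58, "y": 0, "z": 0, "ax": 0, "ay": 0, "az": 0, "grip": 5}, {"x": 68, "y": 0, "z": 0, "ax": 0, "ay": 0, "az": 0, "grip": 5}, {"x": 77, "y": 0, "z": 0, "ax": 0, "ay": 0, "az": 0, "grip": 5}, {"x": 83, "y": 0, "z": 0, "ax": 0, "ay": 0, "az": 0, "grip": 5}])

```text
time: 29.95
position: [0.5212, 0.091, 0.0188]
tcp_rot: [[0.025, 1.0, 0.002], [1.0, -0.025, -0.003], [-0.003, 0.002, -1.0]]
ft_force: [0.3, -10.3, 8.5]
grip_width: 0.176
grip_force: 30.0
```

Call:
step_arm(targets=[{"x": 4, "y": 0, "z": 0, "ax": 0, "ay": 0, "az": 0, "grip": 5}, {"x": 8, "y": 0, "z": 0, "ax": 0, "ay": 0, "az": 0, "grip": 5}, {"x": 10, "y": 0, "z": 0, "ax": 0, "ay": 0, "az": 0, "grip": 5}, {"x": 10, "y": 0, "z": 0, "ax": 0, "ay": 0, "az": 0, "grip": 5}])

```text
time: 30.28
position: [0.5214, 0.1008, 0.0188]
tcp_rot: [[0.025, 1.0, 0.002], [1.0, -0.025, -0.002], [-0.002, 0.002, -1.0]]
ft_force: [-0.6, -7.1, 7.5]
grip_width: 0.172
grip_force: 30.0
```

Approach home in small increments watching the y force.

Call:
step_arm(targets=[{"x": 2, "y": 0, "z": 0, "ax": 0, "ay": 0, "az": 0, "grip": 5}, {"x": 4, "y": 0, "z": 0, "ax": 0, "ay": 0, "az": 0, "grip": 5}, {"x": 6, "y": 0, "z": 0, "ax": 0, "ay": 0, "az": 0, "grip": 5}, {"x": 6, "y": 0, "z": 0, "ax": 0, "ay": 0, "az": 0, "grip": 5}])

```text
time: 30.62
position: [0.5215, 0.1064, 0.0188]
tcp_rot: [[0.025, 1.0, 0.002], [1.0, -0.025, -0.003], [-0.003, 0.002, -1.0]]
ft_force: [-1.0, -7.6, 8.0]
grip_width: 0.167
grip_force: 30.0
```

Call:
step_arm(targets=[{"x": 1, "y": 0, "z": 0, "ax": 0, "ay": 0, "az": 0, "grip": 5}, {"x": 2, "y": 0, "z": 0, "ax": 0, "ay": 0, "az": 0, "grip": 5}, {"x": 3, "y": 0, "z": 0, "ax": 0, "ay": 0, "az": 0, "grip": 5}])

```text
time: 30.87
position: [0.5216, 0.1088, 0.0189]
tcp_rot: [[0.026, 1.0, 0.002], [1.0, -0.026, -0.003], [-0.003, 0.002, -1.0]]
ft_force: [-0.8, -10.8, 7.8]
grip_width: 0.167
grip_force: 30.0
```

Call:
step_arm(targets=[{"x": 1, "y": 0, "z": 0, "ax": 0, "ay": 0, "az": 0, "grip": 5}, {"x": 2, "y": 0, "z": 0, "ax": 0, "ay": 0, "az": 0, "grip": 5}, {"x": 3, "y": 0, "z": 0, "ax": 0, "ay": 0, "az": 0, "grip": 5}])

```text
time: 31.12
position: [0.5216, 0.1118, 0.0188]
tcp_rot: [[0.026, 1.0, 0.002], [1.0, -0.026, -0.003], [-0.003, 0.002, -1.0]]
ft_force: [-1.6, -10.0, 8.5]
grip_width: 0.168
grip_force: 30.0
```

Call:
step_arm(targets=[{"x": 1, "y": 0, "z": 0, "ax": 0, "ay": 0, "az": 0, "grip": 5}, {"x": 2, "y": 0, "z": 0, "ax": 0, "ay": 0, "az": 0, "grip": 5}, {"x": 2, "y": 0, "z": 0, "ax": 0, "ay": 0, "az": 0, "grip": 5}])

```text
time: 31.37
position: [0.5223, 0.1131, 0.0188]
tcp_rot: [[0.026, 1.0, 0.003], [1.0, -0.026, -0.004], [-0.004, 0.003, -1.0]]
ft_force: [0.6, -12.4, 7.0]
grip_width: 0.17
grip_force: 30.1
```

Run:
```python
from h import *
s=readout.state(); print(s['time'],s['position'],s['ft_force'],s['torque'])
f=grab('wrist'); cv2.imwrite('pics/w8.png',f['pixels'])
for l,z in [('tray_grip',.035),('a_slot',.071)]:
    for m in spotter.mark_of(l,f): print(l,np.round(m['pixel']),round(m['confidence'],2),atz(f,m['pixel'],z)[:2])
```

```text
31.3667 [0.522 0.113 0.019] [  0.608 -12.372   6.965] [-2.829 -0.014  0.282]
tray_grip [286. 290.] 0.76 [0.522 0.112]
```

View pics/w8.png

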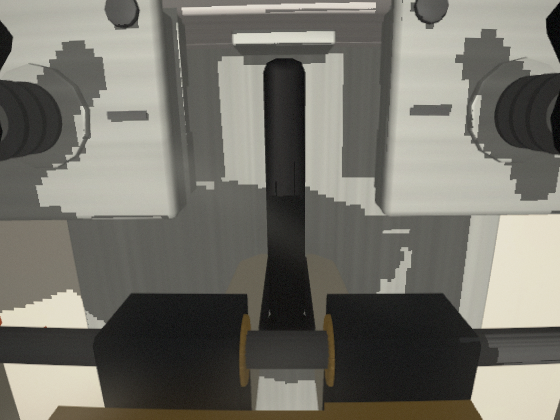

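The tongues are under the brackets and the front panel is at the box front (row about 10). I push on until the force rises.

Call:
step_arm(targets=[{"x": 1, "y": 0, "z": 0, "ax": 0, "ay": 0, "az": 0, "grip": 5}, {"x": 1.5, "y": 0, "z": 0, "ax": 0, "ay": 0, "az": 0, "grip": 5}, {"x": 1.5, "y": 0, "z": 0, "ax": 0, "ay": 0, "az": 0, "grip": 5}])

```text
time: 31.77
position: [0.5224, 0.1132, 0.0189]
tcp_rot: [[0.028, 1.0, 0.003], [1.0, -0.028, -0.006], [-0.006, 0.004, -1.0]]
ft_force: [1.3, -17.1, 7.1]
grip_width: 0.17
grip_force: 30.1
```

Call:
step_arm(targets=[{"x": 1, "y": 0, "z": 0, "ax": 0, "ay": 0, "az": 0, "grip": 5}, {"x": 2, "y": 0, "z": 0, "ax": 0, "ay": 0, "az": 0, "grip": 5}, {"x": 2, "y": 0, "z": 0, "ax": 0, "ay": 0, "az": 0, "grip": 5}])

```text
time: 32.02
position: [0.5224, 0.1133, 0.0188]
tcp_rot: [[0.029, 1.0, 0.004], [1.0, -0.029, -0.008], [-0.008, 0.004, -1.0]]
ft_force: [0.3, -22.8, 6.6]
grip_width: 0.167
grip_force: 30.1
```

Tray is home (no advance at 23 N). Unload, release, rise.

Call:
step_arm(targets=[{"x": -3, "y": 0, "z": 0, "ax": 0, "ay": 0, "az": 0, "grip": 5}, {"x": -3, "y": 0, "z": 0, "ax": 0, "ay": 0, "az": 0, "grip": 45}, {"x": -3, "y": 0, "z": 0, "ax": 0, "ay": 0, "az": 0, "grip": 45}, {"x": -3, "y": 0, "z": 0, "ax": 0, "ay": 0, "az": 0, "grip": 45}, {"x": -3, "y": 0, "z": -30, "ax": 0, "ay": 0, "az": 0, "grip": 45}, {"x": -3, "y": 0, "z": -70, "ax": 0, "ay": 0, "az": 0, "grip": 45}, {"x": -3, "y": 0, "z": -110, "ax": 0, "ay": 0, "az": 0, "grip": 45}, {"x": -3, "y": 0, "z": -150, "ax": 0, "ay": 0, "az": 0, "grip": 45}, {"x": -3, "y": 0, "z": -190, "ax": 0, "ay": 0, "az": 0, "grip": 40}, {"x": -3, "y": 0, "z": -220, "ax": 0, "ay": 0, "az": 0, "grip": 40}])

```text
time: 32.85
position: [0.5213, 0.1179, 0.241]
tcp_rot: [[0.022, 1.0, 0.001], [1.0, -0.022, 0.001], [0.001, 0.001, -1.0]]
ft_force: [1.1, 0.1, -0.0]
grip_width: 0.434
grip_force: 0.0
```

Call:
step_arm(targets=[{"x": 20, "y": 0, "z": 0, "ax": 0, "ay": 0, "az": 0, "grip": 40}, {"x": 20, "y": 0, "z": 0, "ax": 0, "ay": 0, "az": 0, "grip": 40}, {"x": 20, "y": 0, "z": 0, "ax": 0, "ay": 0, "az": 0, "grip": 40}])

```text
time: 33.1
position: [0.5211, 0.1391, 0.238]
tcp_rot: [[0.02, 1.0, -0.0], [1.0, -0.02, 0.001], [0.001, -0.0, -1.0]]
ft_force: [-0.2, -0.7, 0.2]
grip_width: 0.43
grip_force: 0.0
```

```bash
cat > wing.py <<'E'
from h import *
def wings(f,rects):
    g=cv2.cvtColor(f['pixels'],cv2.COLOR_BGR2GRAY)
    dark=cv2.morphologyEx((g<60).astype(np.uint8),cv2.MORPH_CLOSE,np.ones((9,9)))
    th=((g>110)&(dark>0)).astype(np.uint8); R=[]
    for x0,y0,x1,y1 in rects:
        m=np.zeros_like(th); m[y0:y1,x0:x1]=th[y0:y1,x0:x1]
        n,l,st,ce=cv2.connectedComponentsWithStats(m)
        if n<2: R.append(None); continue
        k=1+np.argmax(st[1:,4]); ys,xs=np.where(l==k)
        (cx,cy),_,_=cv2.minAreaRect(np.stack([xs,ys],1).astype(np.float32))
        vx,vy,px,py=cv2.fitLine(np.stack([xs,ys],1).astype(np.float32),cv2.DIST_L2,0,.01,.01).ravel()
        t=(xs-px)*vx+(ys-py)*vy
        P=[atz(f,(px+a*vx,py+a*vy),.149)[:2] for a in (t.min(),t.max())]; d=P[1]-P[0]
        R.append((((P[0]+P[1])/2).round(4),round(float(np.linalg.norm(d)),4),round(float(np.degrees(np.arctan2(d[1],d[0]))),1)))
    return R
E
python3 - <<'E'
from wing import *
s=readout.state(); print(s['time'],s['position'],s['tcp_rot'],s['ft_force'])
f=grab('wrist'); cv2.imwrite('pics/w9.png',f['pixels'])
W=[proj(f,[x,.191,.149])[0] for x in (.462,.583)]; print(np.round(W))
print(wings(f,[(int(a)-35,int(b)-35,int(a)+35,int(b)+35) for a,b in W]))
for m in spotter.mark_of('a_wing_top',f): print(np.round(m['pixel']),round(m['confidence'],2),atz(f,m['pixel'],.149)[:2])
g=grab('side')
for l,z in [('ramekin_0',.012),('tray',.008),('tray_grip',.035)]:
    for m in spotter.mark_of(l,g): print(l,np.round(m['pixel']),round(m['confidence'],2),atz(g,m['pixel'],z)[:2])
E
```

```text
33.1 [0.521 0.139 0.238] [[ 0.02   1.    -0.   ]
 [ 1.    -0.02   0.001]
 [ 0.001 -0.    -1.   ]] [-0.167 -0.688  0.224]
[[199. 150.]
 [374. 146.]]
[(array([0.462, 0.192]), 0.0298, 49.3), (array([0.583, 0.19 ]), 0.0298, -57.3)]
[196. 152.] 0.9 [0.46  0.189]
ramekin_0 [238. 346.] 0.73 [ 0.327 -0.43 ]
ramekin_0 [254. 181.] 0.23 [0.462 0.282]
tray [270. 179.] 0.84 [0.525 0.288]
tray_grip [276. 199.] 0.9 [0.521 0.125]
```

View pics/w9.png

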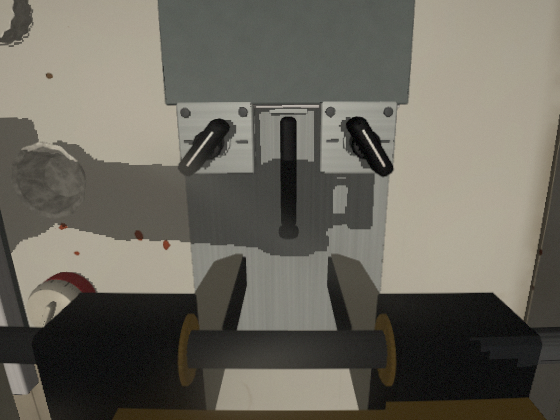

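Tray is home and the brackets cover its tongues. Wings: a (205,147), b (370,146), matching the earlier centres. Now stud a.

Run:
```python
from h import *
print(to(.462,.192,.175,np.radians(-40.7)))
```

```text
(array([ 54. , -60.7,  62.6]), array([-0.001,  0.001,  0.686]))
```

Call:
step_arm(targets=[{"x": 54, "y": -61, "z": 0, "ax": 0, "ay": 0, "az": 0.686, "grip": 40}, {"x": 54, "y": -61, "z": 0, "ax": 0, "ay": 0, "az": 0.686, "grip": 40}, {"x": 54, "y": -61, "z": 30, "ax": 0, "ay": 0, "az": 0.686, "grip": 40}, {"x": 54, "y": -61, "z": 62, "ax": 0, "ay": 0, "az": 0.686, "grip": 40}, {"x": 54, "y": -61, "z": 62, "ax": 0, "ay": 0, "az": 0.686, "grip": 40}, {"x": 54, "y": -61, "z": 62, "ax": 0, "ay": 0, "az": 0.686, "grip": 40}, {"x": 54, "y": -61, "z": 62, "ax": 0, "ay": 0, "az": 0.686, "grip": 40}, {"x": 54, "y": -61, "z": 62, "ax": 0, "ay": 0, "az": 0.686, "grip": 40}, {"x": 54, "y": -61, "z": 62, "ax": 0, "ay": 0, "az": 0.686, "grip": 40}])

```text
time: 34.15
position: [0.4622, 0.1925, 0.1762]
tcp_rot: [[0.65, 0.76, 0.0], [0.76, -0.65, -0.0], [0.0, 0.0, -1.0]]
ft_force: [-0.9, 0.4, -0.4]
grip_width: 0.434
grip_force: 0.0
```

Run:
```python
from h import *
s=readout.state(); print(s['time'],s['position'],s['tcp_rot'],s['joint_pos'])
print(to(.462,.192,.121,np.radians(-40.7)))
f=grab('wrist'); cv2.imwrite('pics/w10.png',f['pixels'])
for m in spotter.mark_of('a_wing_top',f): print(np.round(m['pixel']),round(m['confidence'],2),atz(f,m['pixel'],.149)[:2])
```

```text
34.15 [0.462 0.193 0.176] [[ 0.65  0.76  0.  ]
 [ 0.76 -0.65 -0.  ]
 [ 0.    0.   -1.  ]] [-1.114  0.539  0.899  2.183 -0.66   0.715 -0.468]
(array([-0.5,  0.2, 55.2]), array([ 0.   , -0.   ,  0.003]))
[287. 252.] 0.98 [0.462 0.192]
```

View pics/w10.png

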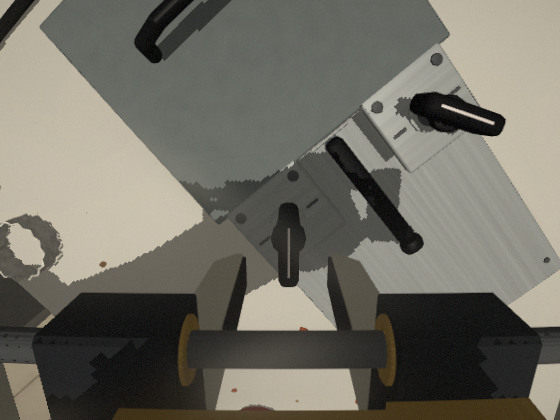

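Wing a is at (288,250), parallel to the fingers and centred. Descend and pinch.

Call:
step_arm(targets=[{"x": 0, "y": 0, "z": 25, "ax": 0, "ay": 0, "az": 0, "grip": 40}, {"x": 0, "y": 0, "z": 45, "ax": 0, "ay": 0, "az": 0, "grip": 40}, {"x": 0, "y": 0, "z": 55, "ax": 0, "ay": 0, "az": 0, "grip": 40}, {"x": 0, "y": 0, "z": 55, "ax": 0, "ay": 0, "az": 0, "grip": 5}, {"x": 0, "y": 0, "z": 55, "ax": 0, "ay": 0, "az": 0, "grip": 5}, {"x": 0, "y": 0, "z": 55, "ax": 0, "ay": 0, "az": 0, "grip": 5}, {"x": 0, "y": 0, "z": 55, "ax": 0, "ay": 0, "az": 0, "grip": 5}, {"x": 0, "y": 0, "z": 55, "ax": 0, "ay": 0, "az": 0, "grip": 5}])

```text
time: 34.92
position: [0.463, 0.1927, 0.122]
tcp_rot: [[0.651, 0.759, 0.003], [0.759, -0.651, 0.0], [0.002, 0.002, -1.0]]
ft_force: [7.2, -7.2, 0.8]
grip_width: 0.126
grip_force: 30.1
```

Call:
step_arm(targets=[{"x": 0, "y": 0, "z": 0, "ax": 0, "ay": 0, "az": 0.11, "grip": 5}, {"x": 0, "y": 0, "z": 0, "ax": 0, "ay": 0, "az": 0.22, "grip": 5}, {"x": 0, "y": 0, "z": 0, "ax": 0, "ay": 0, "az": 0.33, "grip": 5}, {"x": 0, "y": 0, "z": 0, "ax": 0, "ay": 0, "az": 0.44, "grip": 5}, {"x": 0, "y": 0, "z": 0, "ax": 0, "ay": 0, "az": 0.55, "grip": 5}, {"x": 0, "y": 0, "z": 0, "ax": 0, "ay": 0, "az": 0.66, "grip": 5}, {"x": 0, "y": 0, "z": 0, "ax": 0, "ay": 0, "az": 0.77, "grip": 5}, {"x": 0, "y": 0, "z": 0, "ax": 0, "ay": 0, "az": 0.885, "grip": 5}, {"x": 0, "y": 0, "z": 0, "ax": 0, "ay": 0, "az": 0.885, "grip": 5}, {"x": 0, "y": 0, "z": 0, "ax": 0, "ay": 0, "az": 0.885, "grip": 5}])

```text
time: 35.75
position: [0.4639, 0.191, 0.122]
tcp_rot: [[1.0, -0.025, 0.004], [-0.025, -1.0, -0.003], [0.005, 0.003, -1.0]]
ft_force: [3.5, -6.9, 0.6]
grip_width: 0.127
grip_force: 30.0
```

Call:
step_arm(targets=[{"x": 0, "y": 0, "z": 6, "ax": 0, "ay": 0, "az": 0, "grip": 5}, {"x": 0, "y": 0, "z": 10, "ax": 0, "ay": 0, "az": 0, "grip": 5}, {"x": 0, "y": 0, "z": 10, "ax": 0, "ay": 0, "az": 0, "grip": 5}])

```text
time: 36.0
position: [0.4638, 0.191, 0.1117]
tcp_rot: [[1.0, -0.024, 0.004], [-0.024, -1.0, -0.003], [0.004, 0.003, -1.0]]
ft_force: [3.9, -7.4, 0.5]
grip_width: 0.127
grip_force: 30.0
```

Call:
step_arm(targets=[{"x": 0, "y": 0, "z": 6, "ax": 0, "ay": 0, "az": 0, "grip": 5}, {"x": 0, "y": 0, "z": 11, "ax": 0, "ay": 0, "az": 0, "grip": 5}, {"x": 0, "y": 0, "z": 13.5, "ax": 0, "ay": 0, "az": 0, "grip": 5}, {"x": 0, "y": 0, "z": 13.5, "ax": 0, "ay": 0, "az": 0, "grip": 5}])

```text
time: 36.33
position: [0.4639, 0.191, 0.0983]
tcp_rot: [[1.0, -0.025, 0.004], [-0.025, -1.0, -0.002], [0.004, 0.002, -1.0]]
ft_force: [3.5, -6.8, 0.6]
grip_width: 0.125
grip_force: 30.0
```

Call:
step_arm(targets=[{"x": 0, "y": 0, "z": 0, "ax": 0, "ay": 0, "az": -0.11, "grip": 5}, {"x": 0, "y": 0, "z": 0, "ax": 0, "ay": 0, "az": -0.22, "grip": 5}, {"x": 0, "y": 0, "z": 0, "ax": 0, "ay": 0, "az": -0.33, "grip": 5}, {"x": 0, "y": 0, "z": 0, "ax": 0, "ay": 0, "az": -0.44, "grip": 5}, {"x": 0, "y": 0, "z": 0, "ax": 0, "ay": 0, "az": -0.55, "grip": 5}, {"x": 0, "y": 0, "z": 0, "ax": 0, "ay": 0, "az": -0.66, "grip": 5}, {"x": 0, "y": 0, "z": 0, "ax": 0, "ay": 0, "az": -0.77, "grip": 5}, {"x": 0, "y": 0, "z": 0, "ax": 0, "ay": 0, "az": -0.88, "grip": 5}])

```text
time: 37.0
position: [0.4632, 0.1924, 0.0985]
tcp_rot: [[0.651, 0.759, 0.003], [0.759, -0.651, -0.0], [0.002, 0.002, -1.0]]
ft_force: [1.4, -2.6, 2.3]
grip_width: 0.124
grip_force: 30.0
```

Call:
step_arm(targets=[{"x": 0, "y": 0, "z": 0, "ax": 0, "ay": 0, "az": -0.11, "grip": 5}, {"x": 0, "y": 0, "z": 0, "ax": 0, "ay": 0, "az": -0.22, "grip": 5}, {"x": 0, "y": 0, "z": 0, "ax": 0, "ay": 0, "az": -0.33, "grip": 5}, {"x": 0, "y": 0, "z": 0, "ax": 0, "ay": 0, "az": -0.44, "grip": 5}, {"x": 0, "y": 0, "z": 0, "ax": 0, "ay": 0, "az": -0.55, "grip": 5}, {"x": 0, "y": 0, "z": 0, "ax": 0, "ay": 0, "az": -0.66, "grip": 5}, {"x": 0, "y": 0, "z": 0, "ax": 0, "ay": 0, "az": -0.69, "grip": 5}, {"x": 0, "y": 0, "z": 0, "ax": 0, "ay": 0, "az": -0.69, "grip": 5}])

```text
time: 37.67
position: [0.4621, 0.1928, 0.0982]
tcp_rot: [[0.025, 1.0, 0.0], [1.0, -0.025, 0.001], [0.001, 0.0, -1.0]]
ft_force: [-0.8, -0.9, 2.2]
grip_width: 0.127
grip_force: 30.0
```

Call:
step_arm(targets=[{"x": 0, "y": 0, "z": -5, "ax": 0, "ay": 0, "az": 0, "grip": 5}, {"x": 0, "y": 0, "z": -5, "ax": 0, "ay": 0, "az": 0, "grip": 30}, {"x": 0, "y": 0, "z": -5, "ax": 0, "ay": 0, "az": 0, "grip": 40}, {"x": 0, "y": 0, "z": -5, "ax": 0, "ay": 0, "az": 0, "grip": 40}, {"x": 0, "y": 0, "z": -5, "ax": 0, "ay": 0, "az": 0, "grip": 40}, {"x": 0, "y": 0, "z": -40, "ax": 0, "ay": 0, "az": 0, "grip": 40}, {"x": 0, "y": 0, "z": -80, "ax": 0, "ay": 0, "az": 0, "grip": 40}, {"x": 0, "y": 0, "z": -115, "ax": 0, "ay": 0, "az": 0, "grip": 40}, {"x": 0, "y": 0, "z": -115, "ax": 0, "ay": 0, "az": 0, "grip": 40}])

```text
time: 38.42
position: [0.4646, 0.1931, 0.2176]
tcp_rot: [[0.025, 1.0, 0.006], [1.0, -0.025, 0.004], [0.004, 0.006, -1.0]]
ft_force: [0.4, 0.7, 0.1]
grip_width: 0.43
grip_force: 0.0
```

Run:
```python
from wing import *
s=readout.state(); print(s['time'],s['position'],s['tcp_rot'][0],s['ft_force'])
f=grab('wrist'); cv2.imwrite('pics/w11.png',f['pixels'])
W=[proj(f,[.462,.192,.132])[0],proj(f,[.583,.190,.149])[0]]; print(np.round(W))
print(wings(f,[(int(a)-40,int(b)-40,int(a)+40,int(b)+40) for a,b in W]))
for m in spotter.mark_of('a_wing_top',f): print(np.round(m['pixel']),round(m['confidence'],2),atz(f,m['pixel'],.149)[:2],atz(f,m['pixel'],.132)[:2])
print(to(.583,.190,.175,np.radians(32.7)))
```

```text
38.4167 [0.465 0.193 0.218] [0.025 1.    0.006] [0.437 0.689 0.069]
[[282. 223.]
 [458. 229.]]
[None, (array([0.583, 0.19 ]), 0.03, -57.2)]
[283. 226.] 0.72 [0.463 0.196] [0.463 0.19 ]
[457. 229.] 0.53 [0.582 0.19 ] [0.59  0.184]
(array([ -0.7, 120.7,  38.8]), array([ 0.002, -0.001, -0.594]))
```

Call:
step_arm(targets=[{"x": -1, "y": 121, "z": 0, "ax": 0, "ay": 0, "az": -0.594, "grip": 40}, {"x": -1, "y": 121, "z": 0, "ax": 0, "ay": 0, "az": -0.594, "grip": 40}, {"x": -1, "y": 121, "z": 0, "ax": 0, "ay": 0, "az": -0.594, "grip": 40}, {"x": -1, "y": 121, "z": 20, "ax": 0, "ay": 0, "az": -0.594, "grip": 40}, {"x": -1, "y": 121, "z": 38, "ax": 0, "ay": 0, "az": -0.594, "grip": 40}, {"x": -1, "y": 121, "z": 38, "ax": 0, "ay": 0, "az": -0.594, "grip": 40}, {"x": -1, "y": 121, "z": 38, "ax": 0, "ay": 0, "az": -0.594, "grip": 40}, {"x": -1, "y": 121, "z": 38, "ax": 0, "ay": 0, "az": -0.594, "grip": 40}])

```text
time: 39.18
position: [0.5826, 0.1887, 0.1744]
tcp_rot: [[-0.537, 0.844, -0.001], [0.844, 0.537, -0.0], [0.0, -0.001, -1.0]]
ft_force: [0.3, 0.5, 0.3]
grip_width: 0.433
grip_force: 0.0
```

Run:
```python
from wing import *
s=readout.state(); print(s['time'],s['position'],s['tcp_rot'],s['joint_pos'])
print(to(.583,.190,.121,np.radians(32.7)))
f=grab('wrist')
for m in spotter.mark_of('a_wing_top',f): print(np.round(m['pixel']),round(m['confidence'],2),atz(f,m['pixel'],.149)[:2],atz(f,m['pixel'],.132)[:2])
a,b=proj(f,[.583,.190,.149])[0]; print(a,b,wings(f,[(int(a)-50,int(b)-70,int(a)+50,int(b)+70)]))
```

```text
39.1833 [0.583 0.189 0.174] [[-0.537  0.844 -0.001]
 [ 0.844  0.537 -0.   ]
 [ 0.    -0.001 -1.   ]] [-0.71   0.553  0.457  1.927 -0.35   0.741  0.516]
(array([ 0.9,  1.1, 53.4]), array([-0.001, -0.   , -0.004]))
[107. 130.] 0.95 [0.468 0.196] [0.462 0.191]
286.9035949414944 250.87798769941213 [(array([0.583, 0.188]), 0.0006, -57.6)]
```

Call:
step_arm(targets=[{"x": 1, "y": 1, "z": 25, "ax": 0, "ay": 0, "az": 0, "grip": 40}, {"x": 1, "y": 1, "z": 45, "ax": 0, "ay": 0, "az": 0, "grip": 40}, {"x": 1, "y": 1, "z": 54, "ax": 0, "ay": 0, "az": 0, "grip": 40}, {"x": 1, "y": 1, "z": 54, "ax": 0, "ay": 0, "az": 0, "grip": 5}, {"x": 1, "y": 1, "z": 54, "ax": 0, "ay": 0, "az": 0, "grip": 5}, {"x": 1, "y": 1, "z": 54, "ax": 0, "ay": 0, "az": 0, "grip": 5}, {"x": 1, "y": 1, "z": 54, "ax": 0, "ay": 0, "az": 0, "grip": 5}, {"x": 1, "y": 1, "z": 54, "ax": 0, "ay": 0, "az": 0, "grip": 5}])

```text
time: 39.95
position: [0.5822, 0.1895, 0.1213]
tcp_rot: [[-0.539, 0.842, -0.002], [0.842, 0.539, -0.001], [0.0, -0.002, -1.0]]
ft_force: [-9.1, -6.9, 1.0]
grip_width: 0.127
grip_force: 30.0
```

Call:
step_arm(targets=[{"x": 0, "y": 0, "z": 0, "ax": 0, "ay": 0, "az": -0.12, "grip": 5}, {"x": 0, "y": 0, "z": 0, "ax": 0, "ay": 0, "az": -0.24, "grip": 5}, {"x": 0, "y": 0, "z": 0, "ax": 0, "ay": 0, "az": -0.36, "grip": 5}, {"x": 0, "y": 0, "z": 0, "ax": 0, "ay": 0, "az": -0.48, "grip": 5}, {"x": 0, "y": 0, "z": 0, "ax": 0, "ay": 0, "az": -0.6, "grip": 5}, {"x": 0, "y": 0, "z": 0, "ax": 0, "ay": 0, "az": -0.72, "grip": 5}, {"x": 0, "y": 0, "z": 0, "ax": 0, "ay": 0, "az": -0.84, "grip": 5}, {"x": 0, "y": 0, "z": 0, "ax": 0, "ay": 0, "az": -0.96, "grip": 5}, {"x": 0, "y": 0, "z": 0, "ax": 0, "ay": 0, "az": -0.977, "grip": 5}, {"x": 0, "y": 0, "z": 0, "ax": 0, "ay": 0, "az": -0.977, "grip": 5}])

```text
time: 40.78
position: [0.5819, 0.1891, 0.1208]
tcp_rot: [[-1.0, 0.026, -0.003], [0.026, 1.0, -0.001], [0.003, -0.001, -1.0]]
ft_force: [-4.0, -3.4, 1.1]
grip_width: 0.122
grip_force: 30.0
```

Call:
step_arm(targets=[{"x": 0, "y": 0, "z": 6, "ax": 0, "ay": 0, "az": 0, "grip": 5}, {"x": 0, "y": 0, "z": 10, "ax": 0, "ay": 0, "az": 0, "grip": 5}, {"x": 0, "y": 0, "z": 10, "ax": 0, "ay": 0, "az": 0, "grip": 5}])

```text
time: 41.03
position: [0.582, 0.1891, 0.1101]
tcp_rot: [[-1.0, 0.027, -0.003], [0.027, 1.0, -0.002], [0.003, -0.002, -1.0]]
ft_force: [-5.6, -3.8, 1.3]
grip_width: 0.125
grip_force: 30.0
```

Through the slot. Go to full depth and turn back a quarter (clockwise).

Call:
step_arm(targets=[{"x": 0, "y": 0, "z": 6, "ax": 0, "ay": 0, "az": 0, "grip": 5}, {"x": 0, "y": 0, "z": 11, "ax": 0, "ay": 0, "az": 0, "grip": 5}, {"x": 0, "y": 0, "z": 13.5, "ax": 0, "ay": 0, "az": 0, "grip": 5}, {"x": 0, "y": 0, "z": 13.5, "ax": 0, "ay": 0, "az": 0, "grip": 5}])

```text
time: 41.37
position: [0.5819, 0.1892, 0.097]
tcp_rot: [[-1.0, 0.027, -0.003], [0.027, 1.0, -0.002], [0.003, -0.002, -1.0]]
ft_force: [-5.6, -2.4, 2.1]
grip_width: 0.13
grip_force: 30.0
```

Call:
step_arm(targets=[{"x": 0, "y": 0, "z": 0, "ax": 0, "ay": 0, "az": 0.11, "grip": 5}, {"x": 0, "y": 0, "z": 0, "ax": 0, "ay": 0, "az": 0.22, "grip": 5}, {"x": 0, "y": 0, "z": 0, "ax": 0, "ay": 0, "az": 0.33, "grip": 5}, {"x": 0, "y": 0, "z": 0, "ax": 0, "ay": 0, "az": 0.44, "grip": 5}, {"x": 0, "y": 0, "z": 0, "ax": 0, "ay": 0, "az": 0.55, "grip": 5}, {"x": 0, "y": 0, "z": 0, "ax": 0, "ay": 0, "az": 0.66, "grip": 5}, {"x": 0, "y": 0, "z": 0, "ax": 0, "ay": 0, "az": 0.77, "grip": 5}, {"x": 0, "y": 0, "z": 0, "ax": 0, "ay": 0, "az": 0.88, "grip": 5}])

```text
time: 42.03
position: [0.5821, 0.1894, 0.0975]
tcp_rot: [[-0.612, 0.791, -0.002], [0.791, 0.612, -0.001], [0.001, -0.002, -1.0]]
ft_force: [-5.5, -3.7, 2.5]
grip_width: 0.127
grip_force: 30.0
```

Call:
step_arm(targets=[{"x": 0, "y": 0, "z": 0, "ax": 0, "ay": 0, "az": 0.11, "grip": 5}, {"x": 0, "y": 0, "z": 0, "ax": 0, "ay": 0, "az": 0.22, "grip": 5}, {"x": 0, "y": 0, "z": 0, "ax": 0, "ay": 0, "az": 0.33, "grip": 5}, {"x": 0, "y": 0, "z": 0, "ax": 0, "ay": 0, "az": 0.44, "grip": 5}, {"x": 0, "y": 0, "z": 0, "ax": 0, "ay": 0, "az": 0.55, "grip": 5}, {"x": 0, "y": 0, "z": 0, "ax": 0, "ay": 0, "az": 0.66, "grip": 5}, {"x": 0, "y": 0, "z": 0, "ax": 0, "ay": 0, "az": 0.69, "grip": 5}, {"x": 0, "y": 0, "z": 0, "ax": 0, "ay": 0, "az": 0.69, "grip": 5}])

```text
time: 42.7
position: [0.5824, 0.1895, 0.0974]
tcp_rot: [[0.028, 1.0, -0.001], [1.0, -0.028, -0.001], [-0.001, -0.001, -1.0]]
ft_force: [-3.9, -3.9, 1.5]
grip_width: 0.124
grip_force: 30.0
```

Release, rise, and move back for a check view.

Call:
step_arm(targets=[{"x": 0, "y": 0, "z": -5, "ax": 0, "ay": 0, "az": 0, "grip": 5}, {"x": 0, "y": 0, "z": -5, "ax": 0, "ay": 0, "az": 0, "grip": 30}, {"x": 0, "y": 0, "z": -5, "ax": 0, "ay": 0, "az": 0, "grip": 40}, {"x": 0, "y": 0, "z": -5, "ax": 0, "ay": 0, "az": 0, "grip": 40}, {"x": 0, "y": 0, "z": -5, "ax": 0, "ay": 0, "az": 0, "grip": 40}, {"x": 0, "y": 0, "z": -40, "ax": 0, "ay": 0, "az": 0, "grip": 40}, {"x": 0, "y": 0, "z": -80, "ax": 0, "ay": 0, "az": 0, "grip": 40}, {"x": 0, "y": 0, "z": -115, "ax": 0, "ay": 0, "az": 0, "grip": 40}, {"x": -25, "y": -30, "z": -130, "ax": 0, "ay": 0, "az": 0, "grip": 40}, {"x": -60, "y": -60, "z": -130, "ax": 0, "ay": 0, "az": 0, "grip": 40}])

```text
time: 43.53
position: [0.5272, 0.1368, 0.2301]
tcp_rot: [[0.02, 1.0, 0.006], [1.0, -0.02, 0.002], [0.002, 0.006, -1.0]]
ft_force: [-0.1, -1.0, 0.3]
grip_width: 0.429
grip_force: 0.0
```

Call:
step_arm(targets=[{"x": -30, "y": 0, "z": 0, "ax": 0, "ay": 0, "az": 0, "grip": 40}, {"x": -60, "y": 0, "z": 0, "ax": 0, "ay": 0, "az": 0, "grip": 40}, {"x": -90, "y": 0, "z": 0, "ax": 0, "ay": 0, "az": 0, "grip": 40}, {"x": -90, "y": 0, "z": 0, "ax": 0, "ay": 0, "az": 0, "grip": 40}, {"x": -90, "y": 0, "z": 0, "ax": 0, "ay": 0, "az": 0, "grip": 40}])

```text
time: 43.95
position: [0.5232, 0.0437, 0.2276]
tcp_rot: [[0.027, 1.0, 0.001], [1.0, -0.027, 0.0], [0.001, 0.001, -1.0]]
ft_force: [0.6, -0.4, 0.0]
grip_width: 0.426
grip_force: 0.0
```

Run:
```python
from wing import *
s=readout.state(); print(s['time'],s['position'],s['tcp_rot'][0],s['ft_force'])
f=grab('wrist'); cv2.imwrite('pics/w12.png',f['pixels'])
for l,z in [('a_wing_top',.132),('tray_grip',.035)]:
  for m in spotter.mark_of(l,f): print(l,np.round(m['pixel']),round(m['confidence'],2),atz(f,m['pixel'],.149)[:2],atz(f,m['pixel'],z)[:2])
g=grab('side'); h=grab('scene')
a=f['pixels']
a=cv2.resize(a[20:220,130:430],None,fx=2.4,fy=2.4,interpolation=cv2.INTER_CUBIC); b=[cv2.resize(q['pixels'][150:230,x:x+120],(360,240)) for q,x in ((g,220),(h,165))]
cv2.imwrite('pics/fin.png',np.vstack([cv2.resize(a,(720,330)),np.hstack(b)]))
```

```text
43.95 [0.523 0.044 0.228] [0.027 1.    0.001] [ 0.577 -0.387  0.022]
a_wing_top [186.   4.] 0.79 [0.466 0.186] [0.462 0.19 ]
tray_grip [282. 117.] 0.66 [0.523 0.116] [0.521 0.114]
```

View pics/fin.png

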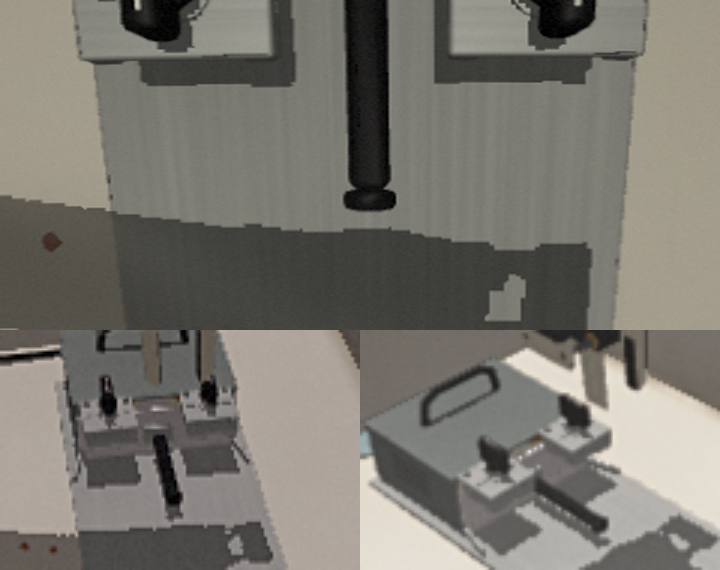

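Both wings point along the box axis and the tray handle sits at its home position. One numeric check of stud heights from a better wrist pose.

Call:
step_arm(targets=[{"x": 30, "y": 0, "z": 0, "ax": 0, "ay": 0, "az": 0, "grip": 40}, {"x": 60, "y": 0, "z": 0, "ax": 0, "ay": 0, "az": 0, "grip": 40}, {"x": 85, "y": 0, "z": 0, "ax": 0, "ay": 0, "az": 0, "grip": 40}, {"x": 85, "y": 0, "z": 0, "ax": 0, "ay": 0, "az": 0, "grip": 40}, {"x": 85, "y": 0, "z": 0, "ax": 0, "ay": 0, "az": 0, "grip": 40}])

```text
time: 44.62
position: [0.5246, 0.1325, 0.2267]
tcp_rot: [[0.018, 1.0, -0.0], [1.0, -0.018, -0.0], [-0.0, -0.0, -1.0]]
ft_force: [0.6, -0.3, 0.6]
grip_width: 0.43
grip_force: 0.0
```

Run:
```python
from wing import *
f=grab('wrist'); print(f['st']['position'])
for l in ['a_wing_top','b_wing_top']:
  for m in spotter.mark_of(l,f): print(l,np.round(m['pixel'],1),round(m['confidence'],2),atz(f,m['pixel'],.149)[:2],atz(f,m['pixel'],.132)[:2])
g=cv2.cvtColor(f['pixels'],cv2.COLOR_BGR2GRAY)
for x in (.462,.583):
  a,b=proj(f,[x,.191,.132])[0].astype(int); x0,y0=max(a-30,0),max(b-45,0)
  sub=g[y0:b+45,x0:a+30]; m=((sub>110)&(cv2.morphologyEx((sub<60).astype(np.uint8),cv2.MORPH_CLOSE,np.ones((9,9)))>0)).astype(np.uint8)
  n,l,st,ce=cv2.connectedComponentsWithStats(m)
  for k in range(1,n):
    if st[k,4]>8:
      X,Y,W,H=st[k,:4]; p=[(x0+X+W/2-.5,y0+Y),(x0+X+W/2-.5,y0+Y+H)]
      for z in (.149,.132): q=[atz(f,t,z)[:2] for t in p]; print(x,z,st[k],(q[0]+q[1])/2,np.linalg.norm(q[1]-q[0]))
```

```text
[0.525 0.132 0.227]
a_wing_top [193.  138.5] 0.96 [0.464 0.193] [0.46  0.192]
b_wing_top [366.2 135.8] 0.67 [0.578 0.192] [0.582 0.191]
0.462 0.149 [15 13  9  1  9] [0.46  0.213] 0.0006259924434201491
0.462 0.132 [15 13  9  1  9] [0.456 0.213] 0.0006694998305285549
0.462 0.149 [ 29  23   5  43 111] [0.466 0.193] 0.02795603801729438
0.462 0.132 [ 29  23   5  43 111] [0.462 0.191] 0.029899023401255703
0.583 0.149 [ 28  25   6  44 121] [0.579 0.191] 0.028561547294863494
0.583 0.132 [ 28  25   6  44 121] [0.583 0.189] 0.03054661645605539
```

```bash
python3 -c "
from workcell import robot
print(robot.job_done())"
```

```text
the job is handed in; nothing more can be done
None
```

The job is handed in: all four white ramekins stood upright in the tray before it was pushed fully home, and both studs measured pushed down and turned a quarter. I couldn't see the ramekins once they were inside the box, and no verdict came back.

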